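# Swap the red-tagged bearing drift for a spare of its kind

### The job

The bearing drift in the rack with the red tag in front of it is worn: stand it upright on the floor of the red reject bin, and put the spare of the same kind (long blue or short yellow) from the green tray in its place, upright and fully down in the bore. Leave the other drifts standing where they are and do not disturb anything else on the bench.

Things in the scene. Friction and masses are not known exactly. Their poses are not given: they have to be found in the camera images.
- rack: fixed rack for four drifts: grey block 54 (x) x 300 (y) x 30 mm high with four bores of diameter 28 mm, 25 mm deep (floors 5 mm above the bench), at x = 0, y = -105, -35, 35, 105 mm. Origin under the block's centre, x away from the robot across the row, y along the row. A steel strip 34 mm wide in front of the block carries the tags.
- lamp_bar (a point): centre of the dark lamp bar above the rack, fixed to it. In the rack's frame it is solid from x = 6 to 36, y = -180 to 180, z = 160 to 182 mm, on posts 20 mm square at x = 26, y = -170 and 170. The gripper's body cannot come down vertically over a racked drift: it must lean back to the robot (-x). A drift can rise straight out with its top below the bar.
- red_tag: red disc, diameter 28 mm, 7 mm thick, fixed on the strip in front of one bore (green discs stand before the other three). Origin under its centre, 4 mm above the bench; its axes are parallel to the rack's; the bore it marks has its axis 45 mm from it in +x and its floor 1 mm above the tag's origin.
- bin: red open reject bin, fixed, 170 (x) x 130 (y) x 45 mm high outside, walls 4 mm, inner floor 4 to 5 mm above the bench; origin under its centre. It stands on the left or the right of the rack; a scrapped bearing already lies in it.
- tray: green open tray, fixed, 200 (x) x 170 (y) x 16 mm high outside, walls 4 mm, inner floor 4 to 5 mm above the bench; origin under its centre. On the other side of the rack from the bin; it holds the two spare drifts and two loose bearings in any order, standing at about x = +-50, y = +-45 mm.
- long_1: a long bearing drift: upright aluminium cylinder 115 mm tall with a blue sleeve; body diameter 28 mm (29 over the sleeve), its lowest 32 mm a shank of diameter 24 mm; about 0.22 kg; origin at the centre of its foot, z up its axis. It starts in one of the rack's four bores, in any order.
- long_2: a long bearing drift: upright aluminium cylinder 115 mm tall with a blue sleeve; body diameter 28 mm (29 over the sleeve), its lowest 32 mm a shank of diameter 24 mm; about 0.22 kg; origin at the centre of its foot, z up its axis. It starts in one of the rack's four bores, in any order.
- short_1: a short bearing drift: upright aluminium cylinder 90 mm tall with a yellow sleeve; body diameter 28 mm (29 over the sleeve), its lowest 32 mm a shank of diameter 24 mm; about 0.17 kg; origin at the centre of its foot, z up its axis. It starts in one of the rack's four bores, in any order.
- short_2: a short bearing drift: upright aluminium cylinder 90 mm tall with a yellow sleeve; body diameter 28 mm (29 over the sleeve), its lowest 32 mm a shank of diameter 24 mm; about 0.17 kg; origin at the centre of its foot, z up its axis. It starts in one of the rack's four bores, in any order.
- spare_long: the spare: a long bearing drift: upright aluminium cylinder 115 mm tall with a blue sleeve; body diameter 28 mm (29 over the sleeve), its lowest 32 mm a shank of diameter 24 mm; about 0.22 kg; origin at the centre of its foot, z up its axis. It starts standing free in the green tray.
- spare_short: the spare: a short bearing drift: upright aluminium cylinder 90 mm tall with a yellow sleeve; body diameter 28 mm (29 over the sleeve), its lowest 32 mm a shank of diameter 24 mm; about 0.17 kg; origin at the centre of its foot, z up its axis. It starts standing free in the green tray.
- bearing_1: steel bearing ring, 48 mm across, 14 mm high, lying flat in the tray; origin at the centre of its underside; bystander
- bearing_2: like bearing_1
- scrap_bearing: steel bearing ring, 52 mm across, 16 mm high, lying flat in the reject bin; origin at the centre of its underside; bystander
- screwdriver: screwdriver with an orange handle lying on the bench in front of the rack, 190 mm long; bystander
- spray_can: blue spray can, 54 mm across, 150 mm tall, origin under its centre; bystander
- grease_jar: yellow jar with a black cap, 66 mm across, 75 mm tall, origin under its centre; bystander
- mug: blue mug, 76 mm across, 90 mm tall, origin under its centre; bystander
There are look-alikes about, which are no part of the job. What is shaped like the spare_short but pink is not meant. Of the things that look like the bin, the smaller one is meant.

How it is judged:
At the end, for the whole second after the job is handed in: The red-tagged drift stands upright (0.15 rad) and still on the bin floor; the spare of its kind stands upright (0.1 rad) and still on the floor of the tagged bore (4.5 mm each way); the other rack drifts are upright within 10 mm, the other spare within 30 mm, of where they began (((x of long_1 in the frame of bin between -0.072 and 0.072 m and y of long_1 in the frame of bin between -0.052 and 0.052 m and z of long_1 in the frame of bin between -0.005 and 0.01 m and angle between long_1's own z axis and vertical below 0.15 rad and linear speed of each of long_1, spare_long below 0.03 m/s and x of spare_long in the frame of red_tag between 0.0405 and 0.0495 m and y of spare_long in the frame of red_tag between -0.0045 and 0.0045 m and z of spare_long in the frame of red_tag between -0.004 and 0.006 m and angle between spare_long's own z axis and vertical below 0.1 rad and distance of each of long_2, short_1, short_2 from where it was at the start of the episode below 0.01 m and angle between each of long_2, short_1, short_2, spare_short's own z axis and vertical below 0.12 rad and distance of spare_short from where it was at the start of the episode below 0.03 m) or (x of long_2 in the frame of bin between -0.072 and 0.072 m and y of long_2 in the frame of bin between -0.052 and 0.052 m and z of long_2 in the frame of bin between -0.005 and 0.01 m and angle between long_2's own z axis and vertical below 0.15 rad and linear speed of each of long_2, spare_long below 0.03 m/s and x of spare_long in the frame of red_tag between 0.0405 and 0.0495 m and y of spare_long in the frame of red_tag between -0.0045 and 0.0045 m and z of spare_long in the frame of red_tag between -0.004 and 0.006 m and angle between spare_long's own z axis and vertical below 0.1 rad and distance of each of long_1, short_1, short_2 from where it was at the start of the episode below 0.01 m and angle between each of long_1, short_1, short_2, spare_short's own z axis and vertical below 0.12 rad and distance of spare_short from where it was at the start of the episode below 0.03 m) or (x of short_1 in the frame of bin between -0.072 and 0.072 m and y of short_1 in the frame of bin between -0.052 and 0.052 m and z of short_1 in the frame of bin between -0.005 and 0.01 m and angle between short_1's own z axis and vertical below 0.15 rad and linear speed of each of short_1, spare_short below 0.03 m/s and x of spare_short in the frame of red_tag between 0.0405 and 0.0495 m and y of spare_short in the frame of red_tag between -0.0045 and 0.0045 m and z of spare_short in the frame of red_tag between -0.004 and 0.006 m and angle between spare_short's own z axis and vertical below 0.1 rad and distance of each of long_1, long_2, short_2 from where it was at the start of the episode below 0.01 m and angle between each of long_1, long_2, short_2, spare_long's own z axis and vertical below 0.12 rad and distance of spare_long from where it was at the start of the episode below 0.03 m) or (x of short_2 in the frame of bin between -0.072 and 0.072 m and y of short_2 in the frame of bin between -0.052 and 0.052 m and z of short_2 in the frame of bin between -0.005 and 0.01 m and angle between short_2's own z axis and vertical below 0.15 rad and linear speed of each of short_2, spare_short below 0.03 m/s and x of spare_short in the frame of red_tag between 0.0405 and 0.0495 m and y of spare_short in the frame of red_tag between -0.0045 and 0.0045 m and z of spare_short in the frame of red_tag between -0.004 and 0.006 m and angle between spare_short's own z axis and vertical below 0.1 rad and distance of each of long_1, long_2, short_1 from where it was at the start of the episode below 0.01 m and angle between each of long_1, long_2, short_1, spare_long's own z axis and vertical below 0.12 rad and distance of spare_long from where it was at the start of the episode below 0.03 m))); the robot touches nothing.
It fails at once if a bystander (bearing, screwdriver, can, jar, mug) is shifted by more than 30 mm (distance of any of bearing_1, bearing_2, scrap_bearing, screwdriver, spray_can, grease_jar, mug from where it was at the start of the episode above 0.03 m).
It also fails if it takes over 72 s, if anything falls off the work surface, if the arm or the gripper's body presses on something with over 40 N, if the wrist force passes 120 N, or if a joint passes its speed limit or range.

### The arm

A 6-joint arm with a two-finger parallel gripper is mounted at the origin on the work surface. World frame = base frame: x ahead of the robot, y to its left, z up, the work surface at z = 0. Lengths are in m, angles in rad, forces in N, time in s.
With the tool pointing down it reaches from about 0.425 to 0.95 m from the base axis. Payload 14.7 kg.
Tool frame: the origin (TCP) lies at the very end of the fingers, on their centre line; the grasp point (between the pads) lies 19 mm behind it (r.tcp_to_grasp is the distance from the TCP to the grasp point, in m); z points along the fingers, y is the line along which they close (so a half turn about z gives the same grasp; the last joint's range is limited). The gripper opens to 85 mm and grips with 20 to 120 N. Pads are 22 mm wide; open, the fingers measure 114 mm over their backs; the gripper's body (76 mm by 85 mm) begins 54 mm behind the grasp point. The pads swing forward as they close: fully open they stand 13 mm farther back than shut.
Start: joints at [1.085, 0.48, 1.596, -0, 1.065, -0.047], TCP at [0.276, 0.588, 0.231] pointing down, gripper open.
Joint ranges: [-2.75, 2.75], [-0.82, 2.05], [0.23, 2.67], [-1.56, 4.7], [0.09, 2.69], [-2.92, 2.92]. Speed limits (rad/s): [1.89, 1.89, 2.39, 3.01, 3.01, 3.01].

### API

Orientations are given as a unit quaternion [w, x, y, z].
In Python, from rig import r, optics, ticket gives the robot as it stands.
- The arm moves only by the tool send_rows, never from a script. Its argument "plan" is a list of rows, each a list of 6 numbers: the shift along the tool's x, y, z in units of 0.1 m (1.0 is 0.1 m), then the turn, a rotation vector about the tool's x, y, z in units of 180 degrees (1.0 is 180 degrees). A call has exactly 10 rows; each row is the pose to reach, as a shift and turn from the pose commanded when the call began, along the tool's axes at that moment, turning the shorter way round; what a row does not reach only later rows make up. A row lasts 1/10 s, in which the tool goes at most 50 mm and 8.59 degrees, less where a joint would pass 70% of its speed; a pose out of reach is approached as far as the arm can. A call with a number of a shift or a turn outside -1 to 1 is refused whole. A call with a gripper value outside its range is refused whole. "gripper" is the opening, from -1 (shut) to 1 (fully open), set as the call begins (left out, the last holds). The fingers move at their own pace and stop on an object; the grip force is fixed at half the most. Time passes only in rows, so rows that repeat a pose let the fingers close, or fill a call up. It gives the time, the measured TCP pose, the force, the opening and the grip force at its end, in the units of the state.
- r.state(): the state, without advancing time (a new reading comes with each control period).
- optics.capture(name): name is "side" or "top"; returns the picture (420x560x3 uint8, red, green, blue); there is no depth.
- optics.camera_info(name): a dict with "intrinsics" (3x3 intrinsics, pixels), "k1" (the pictures are not rectified: a ray, as slopes to the right and down, at radius r is drawn at 1 + k1 r^2 times it, then the intrinsics apply), "xyz" and "attitude" of the camera in the world. Camera axes: x right, y up, looking along -z (the intrinsics and any distortion apply to the point x, -y, -z); pixel columns grow to the right and rows downward; lengths in m; the calibration is good to about 2 mm. A picture is of the moment at which its call begins. camera_info takes no time and is no camera call.
- ticket.job_done(): hands the job in; it is judged then, once.
The state is a dict: "t": time; "q": joint angles; "joint_velocities": joint speeds; "joint_efforts": joint torques, N m; "position": TCP position; "tool_rot": TCP orientation; "contact_force": force on the tool from outside, world axes, zero at the start; "moment": the same for the moment, N m; "grip_width": opening from 0.0 (shut) to 1.0 (fully open); "grasp_force": force on a finger pad.
Only numpy, scipy, OpenCV 4.12 (cv2) and the standard library are available. Lean on these libraries where they do the work, as an engineer would, in place of code of your own. Each camera call takes 0.05 s, during which the arm holds its last target. There are 200 camera calls.

## Working session

There is one attempt and no reset: what is moved stays moved. The work goes in short steps, Python scripts to look and compute and a tool call to move; the robot and the scene stay as the last step left them, time stands still between calls to the robot, and variables do not carry over. Pictures are saved under pics/ and viewed, at most 10 in all, crops included, and the job is handed in when it is done.

Besides the shell and the picture viewer there is one more tool, called after ">>>" by a JSON object that holds its "op" and its "data". send_rows: Moves the arm, as the interface text tells. Shifts and turns lie within -1 to 1; 1 stands for 0.1 m of shift or 180 degrees of turn. Its arguments: {"type":"object","properties":{"plan":{"type":"array","items":{"type":"array","items":{"type":"number","minimum":-1,"maximum":1}}},"gripper":{"type":"number"}},"required":["plan"]}

```bash
mkdir -p pics; ls
python3 - <<'E'
from rig import r,optics,ticket
import cv2
for n in("side","top"):
    cv2.imwrite(f"pics/{n}0.png",cv2.cvtColor(optics.capture(n),cv2.COLOR_RGB2BGR)); print(n,optics.camera_info(n))
print(r.state(), r.tcp_to_grasp)
E
```

```text
pics
side {'intrinsics': array([[482.67932992,   0.        , 290.8854142 ],
       [  0.        , 482.67932992, 208.56407372],
       [  0.        ,   0.        ,   1.        ]]), 'k1': -0.1542264585248084, 'xyz': array([-0.01163726, -0.79767977,  0.70316586]), 'attitude': array([ 0.83896326,  0.47645814, -0.13020898, -0.2284161 ])}
top {'intrinsics': array([[508.20495837,   0.        , 271.9762634 ],
       [  0.        , 508.20495837, 215.73105101],
       [  0.        ,   0.        ,   1.        ]]), 'k1': -0.1501216960538799, 'xyz': array([0.28719666, 0.0090641 , 1.44335163]), 'attitude': array([-0.70496175, -0.05184484,  0.04582305,  0.70586209])}
{'t': 0.1, 'q': array([ 1.08540480e+00,  4.80759673e-01,  1.59681352e+00,  3.22771528e-05,
        1.06511025e+00, -4.66255384e-02]), 'joint_velocities': array([ 0.00067965, -0.00222605, -0.00063933, -0.00060563, -0.00034707,
        0.0012572 ]), 'joint_efforts': array([-1.40138095e-04, -9.52264309e+01, -4.31039429e+01, -1.78918108e-04,
        5.31630765e-03,  2.56373465e-05]), 'position': array([0.27594668, 0.58810516, 0.23074172]), 'tool_rot': array([-1.56991952e-04,  2.17635054e-01,  9.76030064e-01, -5.22498777e-04]), 'contact_force': array([0.99580387, 0.48290391, 0.48711198]), 'moment': array([ 0.0213264 , -0.02998986, -0.02345847]), 'grasp_force': 0.0, 'grip_width': 0.9978223304919653} 0.0187
```

View pics/side0.png

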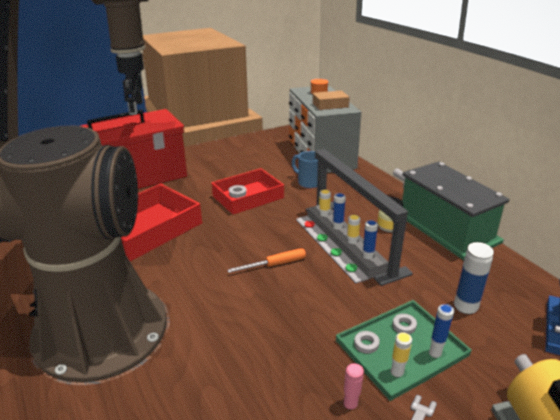

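View pics/top0.png

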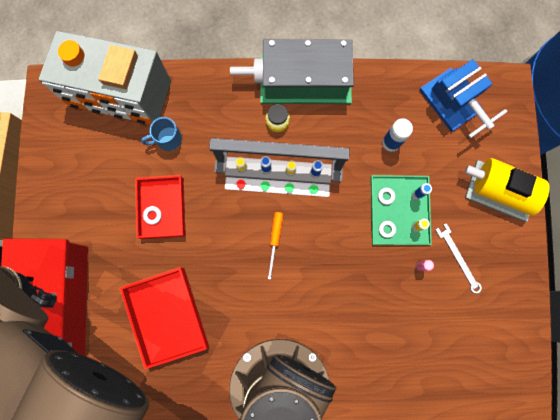

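Side view: the red tag is at (309,224), before the far-left yellow (short) drift. The spare short is at (401,355) with the pink decoy at (353,386). Top view: red tag (240,185), small bin (160,207), scrap bearing (152,215), tray (401,211), spare yellow (424,225). I'll measure these now.

```bash
cat > h.py <<'E'
import numpy as np, cv2
from scipy.spatial.transform import Rotation as R
from rig import r,optics,ticket
def ray(n,uv):
    c=optics.camera_info(n);K=c["intrinsics"]
    p=cv2.undistortPoints(np.array([[uv]],float),K,np.array([c["k1"],0,0,0,0]))[0,0]
    q=c["attitude"];return c["xyz"],R.from_quat(np.r_[q[1:],q[0]]).apply([p[0],-p[1],-1])
def plane(n,uv,z):
    o,d=ray(n,uv);return o+d*(z-o[2])/d[2]
def tri(u1,u2):
    (a,d),(b,e)=ray("side",u1),ray("top",u2)
    s=np.linalg.lstsq(np.c_[d,-e],b-a,rcond=None)[0]
    p,q=a+d*s[0],b+e*s[1];return (p+q)/2,np.linalg.norm(p-q)
def proj(n,P):
    c=optics.camera_info(n);q=c["attitude"]
    p=R.from_quat(np.r_[q[1:],q[0]]).inv().apply(np.asarray(P)-c["xyz"])
    x=np.array([p[0]/-p[2],-p[1]/-p[2]]);x*=1+c["k1"]*(x@x);K=c["intrinsics"];return x*K[0,0]+K[:2,2]
def blobs(img,lo,hi,box,mn=8):
    h=cv2.cvtColor(img,cv2.COLOR_RGB2HSV);m=cv2.inRange(h,lo,hi);k=np.zeros_like(m);x0,y0,x1,y1=box;k[y0:y1,x0:x1]=m[y0:y1,x0:x1]
    n,_,s,c=cv2.connectedComponentsWithStats(k);return [(c[i].round(1),s[i].tolist()) for i in range(1,n) if s[i,4]>=mn]
E
python3 - <<'E'
from h import *
T=optics.capture("top");S=optics.capture("side")
R1=((0,150,90),(6,255,255));G=((40,100,80),(80,255,255));Y=((18,120,110),(32,255,255))
for nm,img,n,box,tb in(("top",T,"top",(215,150,340,200),(360,170,440,255)),("side",S,"side",(290,180,400,285),(335,300,470,385))):
    print(nm,"red");[print(c,s,plane(n,c,.011).round(4)) for c,s in blobs(img,*R1,box)]
    print("green");[print(c,s,plane(n,c,.011).round(4)) for c,s in blobs(img,*G,box)]
    print("yel");[print(c,s) for c,s in blobs(img,*Y,box)]
    print("tray yel");[print(c,s,plane(n,c,.08).round(4)) for c,s in blobs(img,*Y,tb)]
    print("tray");[print(c,s,plane(n,c,.01).round(4)) for c,s in blobs(img,(45,100,40),(85,255,255),tb,500)]
h=cv2.cvtColor(T,cv2.COLOR_RGB2HSV);
m=(cv2.inRange(h,(0,150,60),(6,255,255))|cv2.inRange(h,(174,150,60),(180,255,255)));m[:165]=0;m[250:]=0;m[:,:125]=0;m[:,195:]=0
c=max(cv2.findContours(m,0,2)[0],key=cv2.contourArea);rc=cv2.minAreaRect(c);print("bin",rc)
b=cv2.boxPoints(rc);print([plane("top",p,.045).round(4) for p in b])
a=np.vstack([cv2.resize(T[145:205,205:345],(800,343),interpolation=2),np.hstack([cv2.resize(T[165:255,360:440],(228,257),interpolation=2),cv2.resize(S[180:280,290:400],(283,257),interpolation=2),cv2.resize(S[300:390,335:436],(289,257),interpolation=2)])])
cv2.imwrite("pics/m.png",cv2.cvtColor(a,cv2.COLOR_RGB2BGR));print(a.shape)
E
```

```text
top red
[240.5 183.7] [237, 180, 8, 9, 55] [0.5797 0.1117 0.011 ]
green
[264.8 185.6] [261, 182, 9, 9, 61] [0.5739 0.0418 0.011 ]
[288.9 187.2] [285, 183, 9, 9, 64] [ 0.569  -0.0274  0.011 ]
[313.3 188.9] [309, 185, 9, 9, 62] [ 0.564  -0.0974  0.011 ]
yel
[239.9 161.1] [237, 158, 7, 7, 39]
[291.1 164.5] [288, 161, 7, 8, 43]
[241.3 168. ] [237, 165, 9, 6, 26]
[289.9 171.3] [286, 169, 9, 5, 24]
tray yel
[417.3 226.4] [415, 221, 8, 10, 34] [ 0.4467 -0.3759  0.08  ]
[424.2 223.4] [421, 221, 7, 6, 32] [ 0.4549 -0.3955  0.08  ]
tray
[400.3 210.1] [371, 176, 60, 69, 3156] [ 0.5023 -0.3476  0.01  ]
side red
[309.1 223.7] [305, 221, 9, 6, 46] [0.5798 0.1102 0.011 ]
green
[321.8 237. ] [318, 234, 9, 7, 53] [0.574  0.0405 0.011 ]
[335.8 251.5] [331, 249, 10, 7, 55] [ 0.5686 -0.0295  0.011 ]
[351.1 267. ] [346, 264, 11, 7, 67] [ 0.564  -0.0985  0.011 ]
yel
[324.7 190.9] [322, 189, 7, 4, 20]
[324.5 203.9] [319, 198, 12, 12, 108]
[354.  216.5] [350, 215, 9, 4, 28]
[384.8 223.1] [378, 214, 15, 16, 129]
[353.2 230.3] [348, 224, 12, 13, 122]
tray yel
[403.7 337.1] [399, 334, 10, 7, 57] [ 0.466  -0.3805  0.08  ]
[400.5 354.3] [393, 346, 17, 16, 191] [ 0.4344 -0.4084  0.08  ]
tray
[403.3 349.5] [337, 302, 133, 83, 2943] [ 0.4971 -0.3582  0.01  ]
bin ((159.5123291015625, 206.83287048339844), (62.99384689331055, 49.22551345825195), 87.87889862060547)
[array([0.5961, 0.4149, 0.045 ]), array([0.6002, 0.2729, 0.045 ]), array([0.4214, 0.2619, 0.045 ]), array([0.4161, 0.4013, 0.045 ])]
(600, 800, 3)
```

View pics/m.png

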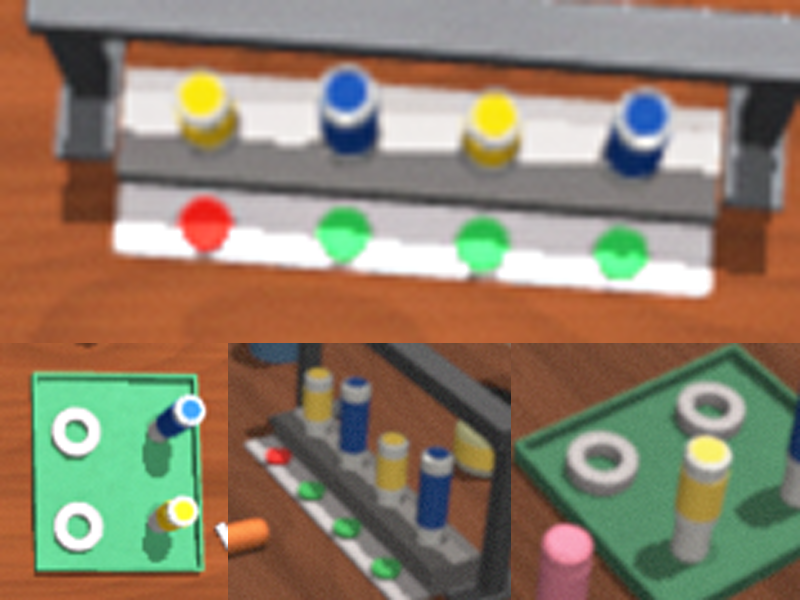

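The montage shows each drift's coloured top disc: the tagged short's is at top (239.9,161.1) / side (324.7,190.9), and the spare short's is at top (424.2,223.4) / side (403.7,337.1). The scrap bearing sits at the near-left of the bin. Next I triangulate these and write a move calculator.

```bash
cat >> h.py <<'E'
def pose(g,psi,lean):
    "TCP position and rotation for grasp point g, heading psi and lean (deg)"
    p,a=np.radians([psi,lean]);z=np.array([np.sin(a)*np.cos(p),np.sin(a)*np.sin(p),-np.cos(a)]);y=np.array([-np.sin(p),np.cos(p),0])
    return np.asarray(g)+r.tcp_to_grasp*z,R.from_matrix(np.c_[np.cross(y,z),y,z])
def cur():
    s=r.state();q=s["tool_rot"];return s["position"],R.from_quat(np.r_[q[1:],q[0]])
def step(P0,P1):
    d=P0[1].inv().apply(P1[0]-P0[0])/.1;w=(P0[1].inv()*P1[1]).as_rotvec()/np.pi
    return d.round(3),w.round(4)
E
python3 - <<'E'
from h import *
print("tagged top",tri((324.7,190.9),(239.9,161.1)))
print("short2 top",tri((354,216.5),(291.1,164.5)))
print("spare top",tri((403.7,337.1),(424.2,223.4)))
T=optics.capture("top");S=optics.capture("side")
bx=(160,150,90),(178,200,255)
for n,I,b in(("top",T,(405,250,445,280)),("side",S,(335,355,370,415))):
    for c,s in blobs(I,(150,60,90),(179,200,255),b): print(n,"pink",c,s,plane(n,c,.09).round(3))
print("blue spare top", plane("top",(426,188),.12),"scrap",plane("top",(152,215),.02),"bearings",plane("top",(387,197),.015),plane("top",(388,229),.015))
tag=np.array([[.5798,.1110],[.5740,.0412],[.5688,-.0285],[.564,-.098]])
d=np.polyfit([105,35,-35,-105],tag,1)[0];print("yaw",np.degrees(np.arctan2(-d[0],d[1])))
P=pose([.6247,.1076,.078],-4.3,45);B=P[1].apply([0,0,-.10])
pre=(P[0]+B,P[1]);print("pre",pre[0],cur()[0]);print(step(cur(),pre))
E
```

```text
tagged top (array([0.62422602, 0.10760424, 0.09943407]), np.float64(0.0001310961614373862))
short2 top (array([ 0.61477163, -0.03159068,  0.09816504]), np.float64(0.00025670574216467366))
spare top (array([ 0.45333398, -0.39103623,  0.09595349]), np.float64(0.0008730203242183448))
top pink [422.7 265.8] [416, 260, 18, 11, 103] [ 0.339 -0.384  0.09 ]
side pink [352.6 384.7] [344, 363, 20, 46, 707] [ 0.321 -0.424  0.09 ]
blue spare top [ 0.5456242  -0.39282639  0.12      ] scrap [0.48798071 0.36411854 0.02      ] bearings [ 0.53957683 -0.3089618   0.015     ] [ 0.44719385 -0.30885029  0.015     ]
yaw -4.317570404154185
pre [0.56737404 0.11191036 0.13548778] [0.27603606 0.58829289 0.23108957]
(array([-4.661, -3.074,  0.957]), array([-0.0456, -0.2472, -0.1097]))
```

>>> {"op": "send_rows", "data": {"plan": [[-0.3, -0.3, 0, -0.0456, -0.2472, -0.1097], [-0.6, -0.6, 0, -0.0456, -0.2472, -0.1097], [-1, -1, 0, -0.0456, -0.2472, -0.1097], [-1, -1, 0, -0.0456, -0.2472, -0.1097], [-1, -1, 0, -0.0456, -0.2472, -0.1097], [-1, -1, 0, -0.0456, -0.2472, -0.1097], [-1, -1, 0, -0.0456, -0.2472, -0.1097], [-1, -1, 0, -0.0456, -0.2472, -0.1097], [-1, -1, 0, -0.0456, -0.2472, -0.1097], [-1, -1, 0, -0.0456, -0.2472, -0.1097]], "gripper": 0.3}}

```text
t: 1.3
position: [0.325, 0.4556, 0.2319]
tool_rot: [0.382, 0.036, 0.923, -0.014]
contact_force: [0.3, 0.8, 0.5]
grip_width: 0.652
grasp_force: 0.0
```

Run:
```python
from h import *
P=pose([.6247,.1076,.078],-4.3,45);pre=(P[0]+P[1].apply([0,0,-.10]),P[1])
print(r.state()["t"],cur()[0],cur()[1].as_matrix().round(3),r.state()["q"].round(2));print(step(cur(),pre))
```

```text
1.3 [0.32495084 0.45560614 0.23191293] [[-0.706  0.077  0.704]
 [ 0.056  0.997 -0.053]
 [-0.706  0.002 -0.708]] [ 1.38  0.4   2.08 -1.09  0.91  0.7 ]
(array([-1.223, -3.242,  2.572]), array([-0.    , -0.0004, -0.001 ]))
```

>>> {"op": "send_rows", "data": {"plan": [[-0.2, -0.35, 0.25, 0, 0, 0], [-0.4, -0.7, 0.5, 0, 0, 0], [-0.6, -1, 0.7, 0, 0, 0], [-0.6, -1, 0.7, 0, 0, 0], [-0.6, -1, 0.7, 0, 0, 0], [-0.6, -1, 0.7, 0, 0, 0], [-0.6, -1, 0.7, 0, 0, 0], [-0.6, -1, 0.7, 0, 0, 0], [-0.6, -1, 0.7, 0, 0, 0], [-0.6, -1, 0.7, 0, 0, 0]]}}

```text
t: 2.3
position: [0.4081, 0.3492, 0.2241]
tool_rot: [0.382, 0.034, 0.923, -0.014]
contact_force: [0.2, -0.0, -0.5]
grip_width: 0.653
grasp_force: 0.0
```

>>> {"op": "send_rows", "data": {"plan": [[-0.2, -0.35, 0.25, 0, 0, 0], [-0.4, -0.7, 0.5, 0, 0, 0], [-0.6, -1, 0.7, 0, 0, 0], [-0.6, -1, 0.7, 0, 0, 0], [-0.6, -1, 0.7, 0, 0, 0], [-0.6, -1, 0.7, 0, 0, 0], [-0.6, -1, 0.7, 0, 0, 0], [-0.6, -1, 0.7, 0, 0, 0], [-0.6, -1, 0.7, 0, 0, 0], [-0.6, -1, 0.7, 0, 0, 0]]}}

```text
t: 3.3
position: [0.4897, 0.2502, 0.2314]
tool_rot: [0.373, 0.038, 0.927, -0.022]
contact_force: [0.6, -0.1, -1.0]
grip_width: 0.654
grasp_force: 0.0
```

>>> {"op": "send_rows", "data": {"plan": [[0, -0.3, 0.2, 0, 0, 0], [0, -0.6, 0.4, 0, 0, 0], [0, -0.9, 0.6, 0, 0, 0], [0, -1, 0.8, 0, 0, 0], [0, -1, 0.8, 0, 0, 0], [0, -1, 0.8, 0, 0, 0], [0, -1, 0.8, 0, 0, 0], [0, -1, 0.8, 0, 0, 0], [0, -1, 0.8, 0, 0, 0], [0, -1, 0.8, 0, 0, 0]]}}

```text
t: 4.3
position: [0.538, 0.1645, 0.2236]
tool_rot: [0.339, 0.045, 0.939, -0.037]
contact_force: [-0.7, -0.2, -0.2]
grip_width: 0.653
grasp_force: 0.0
```

Run:
```python
from h import *
P=pose([.6247,.1076,.078],-4.3,45);pre=(P[0]+P[1].apply([0,0,-.10]),P[1])
print(r.state()["t"],cur()[0],r.state()["q"].round(2));print(step(cur(),pre))
S=optics.capture("side");T=optics.capture("top");a=np.hstack([cv2.resize(S[130:290,270:430],(400,400)),cv2.resize(T[130:290,160:320],(400,400))])
cv2.imwrite("pics/p1.png",cv2.cvtColor(a,cv2.COLOR_RGB2BGR))
```

```text
4.3 [0.53797782 0.16454641 0.22358866] [ 0.51  0.24  2.31 -1.56  0.41  0.47]
(array([ 0.308, -0.455,  0.915]), array([-0.017 , -0.0287,  0.    ]))
```

View pics/p1.png

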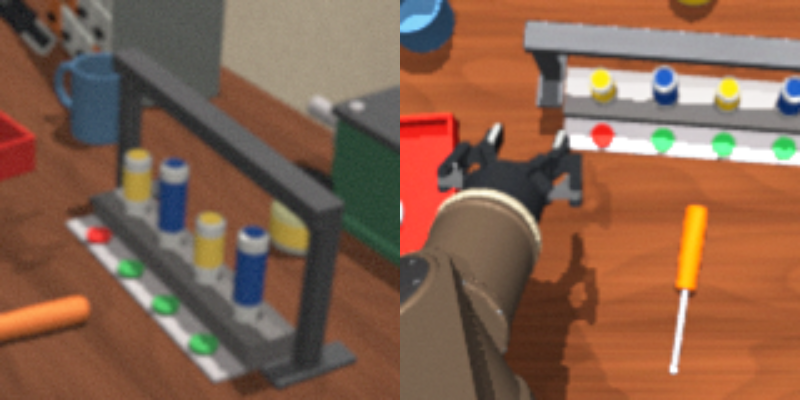

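The picture shows the gripper stalled left of the rack. Joint 4 is at its limit (-1.56), because this lean needs the wrist flipped (joint 4 near +π). I'll fit a small kinematic model from the readings to choose the branch.

```bash
cat > kin.py <<'E'
import numpy as np
from scipy.spatial.transform import Rotation as R
from scipy.optimize import least_squares
Z=lambda a:R.from_rotvec([0,0,a]);Y=lambda a:R.from_rotvec([0,a,0])
def fk(q,p):
    a,h,L1,e,L2,d=p
    A=Z(q[0]);B=A*Y(q[1]);C=B*Y(q[2]);D=C*Z(q[3])*Y(q[4]);E=D*Z(q[5])
    return A.apply([a,0,h])+B.apply([0,0,L1])+C.apply([e,0,L2])+D.apply([0,0,d]),E
E
python3 - <<'E'
from h import *; from kin import *
D=[([1.0854048,.480759673,1.59681352,0,1.06511,-.0466255],[.27594668,.58810516,.23074172],[-1.57e-4,.217635,.97603,-5.2e-4]),
([1.38,.4,2.08,-1.09,.91,.7],[.32495,.455606,.231913],[.382,.036,.923,-.014])]
s=r.state();D.append((s["q"],s["position"],s["tool_rot"]));print(s["q"],s["position"],s["tool_rot"])
for q,x,t in D:
    E=fk(q,[0]*6)[1];W=R.from_quat([*t[1:],t[0]]);print((E.inv()*W).as_rotvec().round(3))
f=lambda p:np.concatenate([(fk(q,p)[0]-x)*(1 if i!=1 else .2) for i,(q,x,t) in enumerate(D)]+[1e-4*(p-np.array([0,.35,.45,0,.4,.25]))])
o=least_squares(f,[0,.35,.45,0,.4,.25]);print(o.x.round(4),f(o.x).round(4))
E
```

```text
[ 0.5054231   0.24250336  2.31204418 -1.56099967  0.40665547  0.46822268] [0.53811447 0.16438048 0.22367046] [ 0.33938164  0.04556208  0.93879647 -0.03748858]
[-0.     0.     1.571]
[0.007 0.005 1.57 ]
[-0.    -0.     1.571]
[0.1756 0.5024 0.3633 0.1092 0.4102 0.2992] [ 0.0268 -0.0141 -0.     -0.0045  0.001   0.0005  0.0008 -0.0014 -0.0001
  0.      0.     -0.      0.      0.      0.    ]
```

```bash
cat > kin.py <<'E'
import numpy as np
from scipy.spatial.transform import Rotation as R
from scipy.optimize import least_squares
Z=lambda a:R.from_rotvec([0,0,a]);Y=lambda a:R.from_rotvec([0,a,0])
LO=np.array([-2.75,-.82,.23,-1.56,.09,-2.92]);HI=np.array([2.75,2.05,2.67,4.7,2.69,2.92])
def fk(q,p):
    a,b,h,L1,e,L2,d=p
    A=Z(q[0]);B=A*Y(q[1]);C=B*Y(q[2]);D=C*Z(q[3])*Y(q[4]);E=D*Z(q[5]+np.pi/2)
    return A.apply([a,b,h])+B.apply([0,0,L1])+C.apply([e,0,L2])+D.apply([0,0,d]),E
try:P=np.load("p.npy")
except Exception:P=None
def ik(x,W,q0):
    f=lambda q:np.r_[fk(q,P)[0]-x,.3*(fk(q,P)[1].inv()*W).as_rotvec()]
    o=least_squares(f,np.clip(q0,LO+.01,HI-.01),bounds=(LO,HI));return o.x,2*o.cost**.5
E
python3 - <<'E'
from h import *; import kin; from kin import *
D=[([1.0854048,.480759673,1.59681352,0,1.06511,-.0466255],[.27594668,.58810516,.23074172]),([1.38,.4,2.08,-1.09,.91,.7],[.32495,.455606,.231913])]
s=r.state();D.append((s["q"],s["position"]))
p0=np.array([0,.03,.35,.4,0,.4,.3])
f=lambda p:np.concatenate([(fk(q,p)[0]-x)*(1 if i!=1 else .3) for i,(q,x) in enumerate(D)]+[3e-3*(p-p0)])
o=least_squares(f,p0);print(o.x.round(4),f(o.x)[:9].round(4));np.save("p.npy",o.x);kin.P=o.x
for al in(40,45,50,55,60):
  for psi in(-30,-15,-4):
    for fl in(0,1):
      G=pose([.6247,.1076,.078],psi,al);W=G[1]*Z(np.pi*fl)
      out=[]
      for dz,bk in((0,.1),(0,0),(.04,0)):
        x=G[0]+[0,0,dz]+W.apply([0,0,-bk]);best=min((kin.ik(x,W,q0) for q0 in([.2,.7,1.6,-.5,.3,-1],[.2,.7,1.6,3.3,.3,-1.3],[.2,.7,1.6,1.5,.3,0])),key=lambda t:t[1]);out.append((best[0].round(2).tolist() if best[1]<2e-3 else None))
      print(al,psi,fl,out)
E
```

```text
[0.0138 0.0304 0.3592 0.5689 0.0466 0.4519 0.3729] [-0.0001  0.0001 -0.     -0.0006  0.0002  0.0006  0.0001 -0.0003 -0.0001]
40 -30 0 [[0.53, 0.52, 2.18, -1.49, 0.6, 0.84], None, None]
40 -30 1 [[0.53, 0.52, 2.18, -1.49, 0.6, -2.31], [0.41, 0.7, 2.12, 4.49, 0.56, -2.07], [0.41, 0.62, 2.11, 4.63, 0.55, -2.23]]
40 -15 0 [[0.41, 0.47, 2.31, 4.24, 0.47, 1.06], [0.32, 0.69, 2.21, 3.95, 0.51, 1.3], [0.32, 0.59, 2.21, 4.09, 0.45, 1.14]]
40 -15 1 [[0.41, 0.47, 2.31, 4.24, 0.47, -2.08], [0.32, 0.69, 2.21, 3.95, 0.51, -1.84], [0.32, 0.59, 2.21, 4.09, 0.45, -2.0]]
40 -4 0 [[0.28, 0.45, 2.38, 3.71, 0.42, 1.31], [0.23, 0.68, 2.26, 3.54, 0.51, 1.45], [0.23, 0.58, 2.26, 3.62, 0.42, 1.36]]
40 -4 1 [[0.28, 0.45, 2.38, 3.71, 0.42, -1.83], [0.23, 0.68, 2.26, 3.54, 0.51, -1.69], [0.23, 0.58, 2.26, 3.62, 0.42, -1.79]]
45 -30 0 [[0.59, 0.57, 2.21, 4.65, 0.69, 1.05], [0.45, 0.75, 2.14, 4.38, 0.67, 1.23], [0.45, 0.66, 2.14, 4.49, 0.65, 1.09]]
45 -30 1 [[0.59, 0.57, 2.21, 4.65, 0.69, -2.09], [0.45, 0.75, 2.14, 4.38, 0.67, -1.92], [0.45, 0.66, 2.14, 4.49, 0.65, -2.05]]
45 -15 0 [[0.46, 0.53, 2.37, 4.08, 0.62,
[... 1985 characters left out ...]
.46], [0.56, 0.91, 2.17, 4.26, 1.02, 1.51], [0.56, 0.82, 2.19, 4.3, 0.99, 1.43]]
60 -30 1 [[0.75, 0.79, 2.25, 4.47, 1.02, -1.68], [0.56, 0.91, 2.17, 4.26, 1.02, -1.63], [0.56, 0.82, 2.19, 4.3, 0.99, -1.71]]
60 -15 0 [[0.61, 0.82, 2.46, 3.96, 1.14, 1.69], [0.44, 0.93, 2.32, 3.81, 1.13, 1.64], [0.44, 0.82, 2.34, 3.83, 1.06, 1.58]]
60 -15 1 [[0.61, 0.82, 2.46, 3.96, 1.14, -1.45], [0.44, 0.93, 2.32, 3.81, 1.13, -1.5], [0.44, 0.82, 2.34, 3.83, 1.06, -1.56]]
60 -4 0 [[0.41, 0.89, 2.58, 3.57, 1.34, 1.72], [0.3, 0.95, 2.39, 3.48, 1.23, 1.65], [0.3, 0.84, 2.41, 3.49, 1.15, 1.61]]
60 -4 1 [[0.41, 0.89, 2.58, 3.57, 1.34, -1.42], [0.3, 0.95, 2.39, 3.48, 1.23, -1.5], [0.3, 0.84, 2.41, 3.49, 1.15, -1.53]]
```

```bash
cat > path.py <<'E'
from h import *; from kin import *
def joint_rows(q0,q1,n):
    "rows in call units for n calls of 10 along a straight joint path"
    Q=[q0+(q1-q0)*k/(10*n) for k in range(10*n+1)]
    for c in range(n):
        A=fk(Q[10*c],P)
        print(c,[[*s[0].round(2).tolist(),*s[1].round(3).tolist()] for s in (step(A,fk(Q[10*c+k],P)) for k in range(1,11))])
    return Q
E
python3 - <<'E'
from path import *
G=pose([.6247,.1076,.078],-4.3,45);W=G[1]*Z(np.pi);x=G[0]+W.apply([0,0,-.10])+[-.03,0,.06]
q1,e=ik(x,W,[.31,.52,2.45,3.61,.63,-1.68]);q0=r.state()["q"];print(q0.round(2),q1.round(2),e,x)
Q=joint_rows(q0,q1,3)
for q in Q[::3]:
    t,E=fk(q,P);m=E.as_matrix();print(q.round(2),t.round(3),"body",(t-m[:,2]*.1).round(3),"z",m[:,2].round(2))
E
```

```text
[ 0.51  0.24  2.31 -1.56  0.41  0.47] [ 0.35  0.32  2.47  3.81  0.48 -1.88] 7.787996242819314e-10 [0.53737404 0.11191036 0.19548778]
0 [[0.28, -0.16, 0.0, 0.012, 0.022, 0.028], [0.58, -0.27, -0.02, 0.023, 0.045, 0.056], [0.88, -0.34, -0.06, 0.033, 0.068, 0.084], [1.18, -0.36, -0.12, 0.04, 0.092, 0.112], [1.47, -0.34, -0.21, 0.046, 0.115, 0.141], [1.74, -0.27, -0.3, 0.05, 0.138, 0.17], [1.97, -0.16, -0.4, 0.053, 0.161, 0.2], [2.18, -0.01, -0.51, 0.053, 0.183, 0.23], [2.34, 0.17, -0.62, 0.052, 0.204, 0.261], [2.45, 0.38, -0.73, 0.049, 0.223, 0.293]]
1 [[0.24, 0.05, 0.0, -0.005, 0.023, 0.029], [0.47, 0.15, -0.01, -0.012, 0.045, 0.058], [0.66, 0.29, -0.04, -0.021, 0.065, 0.087], [0.82, 0.46, -0.09, -0.032, 0.085, 0.117], [0.94, 0.66, -0.16, -0.045, 0.103, 0.147], [1.0, 0.88, -0.23, -0.059, 0.119, 0.177], [1.01, 1.11, -0.31, -0.074, 0.133, 0.207], [0.97, 1.34, -0.39, -0.09, 0.145, 0.238], [0.87, 1.56, -0.48, -0.108, 0.155, 0.27], [0.72, 1.76, -0.56, -0.126, 0.163, 0.302]]
2 [[0.07, 0.27, -0.02, -0.022, 0.009, 0.028], [0.09, 0.55, -0.06, -0.046, 0.017, 0.057], [0.06, 0.84, -0.12, -0.071, 0
[... 773 characters left out ...]
47] [0.296 0.271 0.127] body [0.295 0.245 0.224] z [ 0.01  0.26 -0.96]
[ 0.43  0.28  2.39  1.13  0.45 -0.7 ] [0.314 0.335 0.15 ] body [0.308 0.29  0.239] z [ 0.06  0.45 -0.89]
[ 0.41  0.29  2.41  1.66  0.45 -0.94] [0.368 0.371 0.181] body [0.347 0.314 0.26 ] z [ 0.21  0.57 -0.79]
[ 0.39  0.3   2.43  2.2   0.46 -1.17] [0.442 0.362 0.207] body [0.4   0.306 0.278] z [ 0.42  0.56 -0.71]
[ 0.38  0.3   2.44  2.74  0.47 -1.41] [0.51  0.307 0.221] body [0.449 0.263 0.287] z [ 0.61  0.43 -0.66]
[ 0.36  0.31  2.46  3.28  0.48 -1.64] [0.547 0.216 0.216] body [0.475 0.195 0.283] z [ 0.72  0.21 -0.66]
[ 0.35  0.32  2.47  3.81  0.48 -1.88] [0.537 0.112 0.195] body [0.467 0.117 0.266] z [ 0.71 -0.05 -0.71]
```

Run:
```python
from path import *
G=pose([.6247,.1076,.078],-4.3,45);W=G[1]*Z(np.pi);x1=G[0]+W.apply([0,0,-.10])+[-.03,0,.06]
q1,e=ik(x1,W,[.31,.52,2.45,3.61,.63,-1.68]);q0=r.state()["q"];x0=cur()[0];n=4
q=q0.copy();L=[(cur()[0],cur()[1])]
for k in range(1,10*n+1):
    s=k/(10*n);m=q0+(q1-q0)*s;w=min(1,s/.15,(1-s)/.15);m[4]=(1-w)*m[4]+w*.22
    x=x0+(x1-x0)*s+[-.03*w,0,.03*w]
    E=fk(m,P)[1];qn,e=ik(x,E,q)
    if k%4==0 or abs(qn-q).max()>.2 or e>1e-3: print(k,qn.round(2),abs(qn-q).max().round(2),x.round(3),round(e,4))
    q=qn;L.append((x,E))
for c in range(n): print([[*s[0].round(2).tolist(),*s[1].round(3).tolist()] for s in (step(L[10*c],L[10*c+k]) for k in range(1,11))])
```

```text
1 [ 0.48  0.21  2.28 -1.26  0.38  0.21] 0.3 [0.533 0.163 0.228] 0.0
2 [ 0.45  0.19  2.24 -0.97  0.38 -0.03] 0.28 [0.528 0.162 0.232] 0.0
3 [ 0.41  0.16  2.22 -0.72  0.39 -0.24] 0.25 [0.523 0.16  0.237] 0.0
4 [ 0.38  0.15  2.2  -0.51  0.41 -0.4 ] 0.21 [0.518 0.159 0.241] 0.0
8 [ 0.26  0.12  2.15 -0.05  0.51 -0.63] 0.06 [0.508 0.154 0.248] 0.0
12 [ 0.16  0.15  2.1   0.17  0.62 -0.61] 0.05 [0.508 0.149 0.245] 0.0
16 [ 0.06  0.17  2.09  0.37  0.67 -0.57] 0.05 [0.508 0.143 0.242] 0.0
20 [-0.03  0.18  2.13  0.57  0.66 -0.51] 0.05 [0.508 0.138 0.24 ] 0.0
24 [-0.1   0.17  2.21  0.78  0.61 -0.45] 0.05 [0.508 0.133 0.237] 0.0
28 [-0.11  0.15  2.29  1.    0.5  -0.36] 0.05 [0.508 0.128 0.234] 0.0
32 [-0.05  0.12  2.36  1.19  0.34 -0.2 ] 0.06 [0.508 0.122 0.231] 0.0
35 [ 0.03  0.13  2.41  1.66  0.2  -0.38] 0.44 [0.512 0.118 0.224] 0.0
36 [ 0.06  0.16  2.44  2.27  0.19 -0.89] 0.61 [0.517 0.117 0.218] 0.0
37 [ 0.11  0.19  2.47  2.84  0.24 -1.34] 0.57 [0.522 0.116 0.213] 0.0
38 [ 0.18  0.23  2.48  3.26  0.31 -1.62] 0.41 [0.527 0.115 0.207] 0.0
39 [ 0.26  0.27  2.49  3.56  0.4  -1.78] 0.3 [0.532 0.11
[... 1097 characters left out ...]
 -0.023, 0.02, 0.098], [-0.07, -0.01, 0.01, -0.03, 0.024, 0.123], [-0.09, -0.01, 0.01, -0.037, 0.026, 0.148], [-0.1, -0.02, 0.02, -0.044, 0.029, 0.172], [-0.12, -0.02, 0.02, -0.052, 0.03, 0.197], [-0.13, -0.02, 0.02, -0.059, 0.031, 0.222], [-0.15, -0.02, 0.02, -0.067, 0.032, 0.247]]
[[-0.01, 0.01, 0.0, -0.009, 0.0, 0.024], [-0.02, 0.02, 0.0, -0.018, 0.0, 0.049], [-0.04, 0.02, 0.0, -0.028, -0.0, 0.073], [-0.05, 0.03, 0.01, -0.038, -0.002, 0.097], [-0.06, 0.07, 0.07, -0.05, 0.01, 0.12], [-0.07, 0.11, 0.14, -0.065, 0.02, 0.143], [-0.08, 0.15, 0.2, -0.083, 0.029, 0.165], [-0.1, 0.19, 0.27, -0.103, 0.037, 0.187], [-0.11, 0.23, 0.33, -0.125, 0.042, 0.208], [-0.12, 0.26, 0.4, -0.149, 0.045, 0.228]]
```

>>> {"op": "send_rows", "data": {"plan": [[0.02, -0.04, -0.13, 0, 0.039, 0.043], [0.04, -0.08, -0.25, -0.008, 0.072, 0.088], [0.04, -0.08, -0.25, -0.008, 0.072, 0.088], [0.06, -0.12, -0.38, -0.019, 0.098, 0.137], [0.06, -0.12, -0.38, -0.019, 0.098, 0.137], [0.07, -0.15, -0.37, -0.011, 0.12, 0.183], [0.08, -0.17, -0.35, -0.005, 0.142, 0.23], [0.08, -0.17, -0.35, -0.005, 0.142, 0.23], [0.08, -0.17, -0.35, -0.005, 0.142, 0.23], [0.08, -0.17, -0.35, -0.005, 0.142, 0.23]]}}

```text
t: 5.4
position: [0.5085, 0.1507, 0.2461]
tool_rot: [0.119, 0.377, 0.913, 0.102]
contact_force: [-0.9, -1.4, -0.4]
grip_width: 0.65
grasp_force: 0.0
```

>>> {"op": "send_rows", "data": {"plan": [[-0.02, -0.02, 0.01, 0.001, 0.019, 0.048], [-0.03, -0.04, 0.02, -0.001, 0.036, 0.097], [-0.05, -0.07, 0.03, -0.005, 0.052, 0.146], [-0.07, -0.09, 0.04, -0.01, 0.065, 0.196], [-0.08, -0.11, 0.05, -0.017, 0.076, 0.246], [-0.08, -0.11, 0.05, -0.017, 0.076, 0.246], [-0.08, -0.11, 0.05, -0.017, 0.076, 0.246], [-0.08, -0.11, 0.05, -0.017, 0.076, 0.246], [-0.08, -0.11, 0.05, -0.017, 0.076, 0.246], [-0.08, -0.11, 0.05, -0.017, 0.076, 0.246]]}}

```text
t: 6.4
position: [0.5077, 0.1388, 0.2395]
tool_rot: [-0.024, 0.673, 0.71, 0.206]
contact_force: [-0.3, 1.2, 0.5]
grip_width: 0.647
grasp_force: 0.0
```

>>> {"op": "send_rows", "data": {"plan": [[-0.03, 0, 0, -0.01, 0.011, 0.049], [-0.06, -0.01, 0.01, -0.023, 0.02, 0.098], [-0.09, -0.01, 0.01, -0.037, 0.026, 0.148], [-0.12, -0.02, 0.02, -0.052, 0.03, 0.197], [-0.15, -0.02, 0.02, -0.067, 0.032, 0.247], [-0.15, -0.02, 0.02, -0.067, 0.032, 0.247], [-0.15, -0.02, 0.02, -0.067, 0.032, 0.247], [-0.15, -0.02, 0.02, -0.067, 0.032, 0.247], [-0.15, -0.02, 0.02, -0.067, 0.032, 0.247], [-0.15, -0.02, 0.02, -0.067, 0.032, 0.247]]}}

```text
t: 7.4
position: [0.508, 0.1248, 0.2325]
tool_rot: [-0.066, 0.879, 0.375, 0.286]
contact_force: [-0.1, -0.2, 0.7]
grip_width: 0.647
grasp_force: 0.0
```

Run:
```python
from path import *
G=pose([.6247,.1076,.078],-4.3,45);W=G[1]*Z(np.pi);x1=G[0]+W.apply([0,0,-.10])+[-.03,0,.06]
s=r.state();print(s["t"],s["q"].round(2),s["position"].round(3),fk(s["q"],P)[0].round(3));print(step(cur(),(x1,W)))
```

```text
7.4 [-0.08  0.15  2.32  1.1   0.42 -0.29] [0.508 0.125 0.232] [0.512 0.125 0.231]
(array([-0.121,  0.26 ,  0.397]), array([-0.1491,  0.0457,  0.2285]))
```

As predicted, q4 is now 1.1. Next comes the last part of the flip.

>>> {"op": "send_rows", "data": {"plan": [[-0.02, 0.02, 0, -0.018, 0, 0.049], [-0.05, 0.03, 0.01, -0.038, -0.002, 0.097], [-0.06, 0.07, 0.07, -0.05, 0.01, 0.12], [-0.06, 0.07, 0.07, -0.05, 0.01, 0.12], [-0.07, 0.11, 0.14, -0.065, 0.02, 0.143], [-0.07, 0.11, 0.14, -0.065, 0.02, 0.143], [-0.07, 0.11, 0.14, -0.065, 0.02, 0.143], [-0.08, 0.15, 0.2, -0.083, 0.029, 0.165], [-0.08, 0.15, 0.2, -0.083, 0.029, 0.165], [-0.08, 0.15, 0.2, -0.083, 0.029, 0.165]]}}

```text
t: 8.4
position: [0.5231, 0.1156, 0.2128]
tool_rot: [-0.039, 0.933, 0.094, 0.344]
contact_force: [0.8, 0.7, 1.3]
grip_width: 0.65
grasp_force: 0.0
```

Run:
```python
from path import *
G=pose([.6247,.1076,.078],-4.3,45);W=G[1]*Z(np.pi);x1=G[0]+W.apply([0,0,-.10])
s=r.state();print(s["t"],s["q"].round(2),s["position"].round(3));print(step(cur(),(x1,W)));print(step(cur(),(x1+[-.03,0,.06],W)))
```

```text
8.4 [ 0.12  0.19  2.46  2.86  0.23 -1.35] [0.523 0.116 0.213]
(array([-0.179,  0.133,  0.863]), array([-0.0624,  0.0249,  0.0633]))
(array([-0.012,  0.067,  0.217]), array([-0.0624,  0.0249,  0.0633]))
```

>>> {"op": "send_rows", "data": {"plan": [[-0.005, 0.03, 0.1, -0.03, 0.012, 0.03], [-0.012, 0.067, 0.217, -0.0624, 0.0249, 0.0633], [-0.012, 0.067, 0.217, -0.0624, 0.0249, 0.0633], [-0.012, 0.067, 0.217, -0.0624, 0.0249, 0.0633], [-0.012, 0.067, 0.217, -0.0624, 0.0249, 0.0633], [-0.1, 0.1, 0.5, -0.0624, 0.0249, 0.0633], [-0.179, 0.133, 0.863, -0.0624, 0.0249, 0.0633], [-0.179, 0.133, 0.863, -0.0624, 0.0249, 0.0633], [-0.179, 0.133, 0.863, -0.0624, 0.0249, 0.0633], [-0.179, 0.133, 0.863, -0.0624, 0.0249, 0.0633]]}}

```text
t: 9.4
position: [0.5668, 0.112, 0.1366]
tool_rot: [0.014, 0.923, -0.034, 0.383]
contact_force: [-0.5, 0.9, 0.6]
grip_width: 0.65
grasp_force: 0.0
```

Run:
```python
from path import *
G=pose([.6247,.1076,.078],-4.3,45);W=G[1]*Z(np.pi)
s=r.state();print(s["t"],s["q"].round(2),s["position"].round(4));print(step(cur(),(G[0],W)))
S=optics.capture("side");T=optics.capture("top");a=np.hstack([cv2.resize(S[130:290,270:430],(400,400)),cv2.resize(T[130:290,160:320],(400,400))])
cv2.imwrite("pics/p2.png",cv2.cvtColor(a,cv2.COLOR_RGB2BGR))
```

```text
9.4 [ 0.32  0.5   2.47  3.62  0.62 -1.69] [0.5668 0.112  0.1366]
(array([-0.004,  0.002,  1.012]), array([-0.0003, -0.0001,  0.    ]))
```

View pics/p2.png

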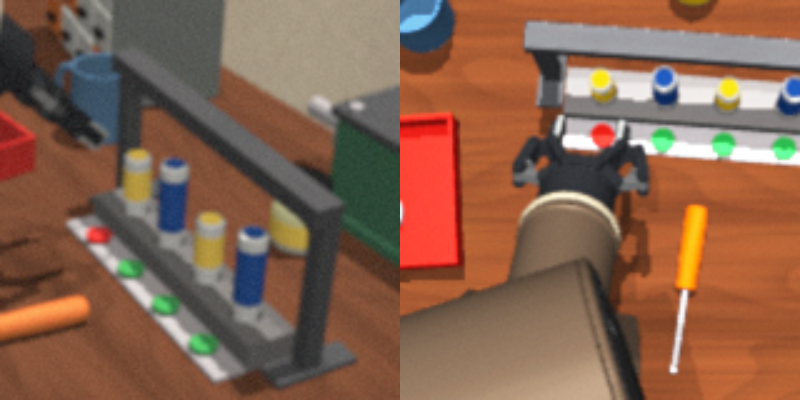

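The gripper is squared up in front of the tagged drift, fingers at top-crop (563,130) and (622,130) with the red tag between them. I'll advance along the fingers, then close.

>>> {"op": "send_rows", "data": {"plan": [[0, 0, 0.15, 0, 0, 0], [0, 0, 0.3, 0, 0, 0], [0, 0, 0.45, 0, 0, 0], [0, 0, 0.6, 0, 0, 0], [0, 0, 0.75, 0, 0, 0], [0, 0, 0.85, 0, 0, 0], [0, 0, 0.93, 0, 0, 0], [0, 0, 1, 0, 0, 0], [0, 0, 1, 0, 0, 0], [0, 0, 1, 0, 0, 0]]}}

```text
t: 10.5
position: [0.6371, 0.1069, 0.0647]
tool_rot: [0.014, 0.923, -0.034, 0.382]
contact_force: [-0.3, -0.3, -0.8]
grip_width: 0.649
grasp_force: 0.0
```

>>> {"op": "send_rows", "data": {"plan": [[0, 0, 0.01, 0, 0, 0], [0, 0, 0.01, 0, 0, 0], [0, 0, 0.01, 0, 0, 0], [0, 0, 0.01, 0, 0, 0], [0, 0, 0.01, 0, 0, 0], [0, 0, 0.01, 0, 0, 0], [0, 0, 0.01, 0, 0, 0], [0, 0, 0.01, 0, 0, 0], [0, 0, 0.01, 0, 0, 0], [0, 0, 0.01, 0, 0, 0]], "gripper": -1}}

```text
t: 11.5
position: [0.6381, 0.1069, 0.0643]
tool_rot: [0.014, 0.923, -0.034, 0.382]
contact_force: [-1.3, -0.5, 5.5]
grip_width: 0.313
grasp_force: 59.0
```

Run:
```python
from path import *
s=r.state();print(s["t"],s["q"].round(2),s["position"].round(4),s["tool_rot"],s["contact_force"].round(1),s["grasp_force"],s["grip_width"])
W=cur()[1];print("up 40mm",W.inv().apply([0,0,.4]).round(3),"back 100",W.inv().apply([-1,.075,0]).round(3))
# bin goal: heading 20
for g,psi in(([.535,.318,.078],20),([.535,.318,.078],33)):
    G=pose(g,psi,45);q,e=ik(G[0],G[1]*Z(np.pi),s["q"]);print(psi,q.round(2),e)
```

```text
11.5 [ 0.25  0.7   2.34  3.5   0.7  -1.62] [0.6381 0.1069 0.0643] [ 0.01387438  0.92327311 -0.03433381  0.38235515] [-1.3 -0.5  5.5] 58.96999505981512 0.3127237250065283
up 40mm [ 0.283 -0.    -0.283] back 100 [-0.709 -0.001 -0.709]
20 [ 0.58  0.73  2.34  3.39  0.72 -1.59] 2.0670990813482209e-13
33 [ 0.43  0.73  2.36  2.99  0.73 -1.56] 6.197312350031733e-14
```

>>> {"op": "send_rows", "data": {"plan": [[0.05, 0, -0.05, 0, 0, 0], [0.12, 0, -0.12, 0, 0, 0], [0.2, 0, -0.2, 0, 0, 0], [0.283, 0, -0.283, 0, 0, 0], [0.283, 0, -0.283, 0, 0, 0], [0.13, 0, -0.436, 0, 0, 0], [-0.02, 0, -0.586, 0, 0, 0], [-0.22, 0, -0.786, 0, 0, 0], [-0.426, 0, -0.992, 0, 0, 0], [-0.426, 0, -0.992, 0, 0, 0]]}}

```text
t: 12.5
position: [0.5342, 0.1141, 0.1033]
tool_rot: [0.014, 0.924, -0.034, 0.38]
contact_force: [0.4, -1.0, -2.1]
grip_width: 0.31
grasp_force: 59.4
```

Run:
```python
from path import *
s=r.state();print(s["t"],s["position"].round(4),s["contact_force"].round(1),s["grasp_force"],s["grip_width"])
A=cur()
a=(A[0]+[-.01,.09,.05],A[1]);print(step(A,a))
G=pose([.543,.322,.135],20,45);B=(G[0],G[1]*Z(np.pi))
m=(a[0]+[0,.07,.02],a[1]);print(step(a,B));C=pose([.543,.322,.079],20,45);print("down",step(B,(C[0],B[1])))
S=optics.capture("side");T=optics.capture("top");a=np.hstack([cv2.resize(S[110:270,240:400],(400,400)),cv2.resize(T[130:290,160:320],(400,400))])
cv2.imwrite("pics/p3.png",cv2.cvtColor(a,cv2.COLOR_RGB2BGR))
```

```text
12.5 [0.5342 0.1141 0.1033] [ 0.4 -1.  -2.1] 59.35947098827455 0.3096009719959941
(array([ 0.235, -0.89 , -0.472]), array([0., 0., 0.]))
(array([-0.063, -1.244,  0.379]), array([ 0.095 ,  0.0016, -0.095 ]))
down (array([-0.396, -0.   ,  0.396]), array([0., 0., 0.]))
```

View pics/p3.png

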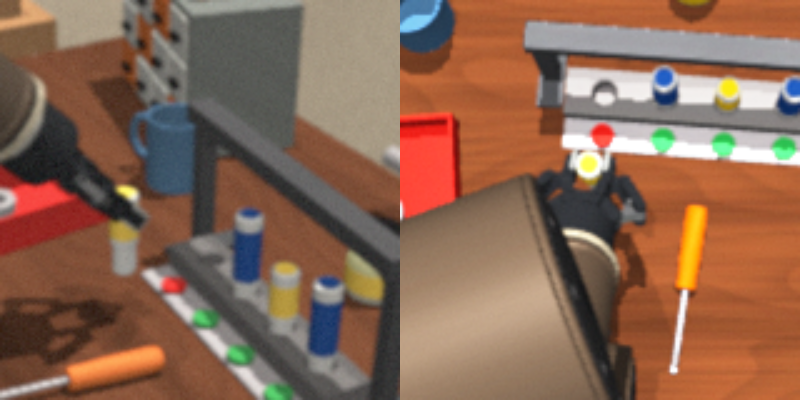

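The drift is out and hangs upright (side crop (124,230)), and the bore at top crop (605,93) is empty. Next, move over the bin.

>>> {"op": "send_rows", "data": {"plan": [[0.1, 0, -0.15, 0, 0, 0], [0.235, -0.1, -0.472, 0, 0, 0], [0.235, -0.3, -0.472, 0, 0, 0], [0.235, -0.5, -0.472, 0, 0, 0], [0.235, -0.7, -0.472, 0, 0, 0], [0.235, -0.89, -0.472, 0, 0, 0], [0.235, -0.98, -0.472, 0, 0, 0], [0.235, -0.98, -0.472, 0, 0, 0], [0.235, -0.98, -0.472, 0, 0, 0], [0.235, -0.98, -0.472, 0, 0, 0]]}}

```text
t: 13.6
position: [0.5288, 0.2126, 0.1542]
tool_rot: [0.014, 0.923, -0.035, 0.382]
contact_force: [0.3, -0.0, -1.8]
grip_width: 0.308
grasp_force: 59.5
```

>>> {"op": "send_rows", "data": {"plan": [[-0.01, -0.25, 0, 0.02, 0, -0.02], [-0.02, -0.5, 0.1, 0.045, 0, -0.045], [-0.03, -0.75, 0.2, 0.07, 0, -0.07], [-0.04, -1, 0.3, 0.095, 0.0016, -0.095], [-0.05, -1, 0.35, 0.095, 0.0016, -0.095], [-0.063, -1, 0.379, 0.095, 0.0016, -0.095], [-0.063, -1, 0.379, 0.095, 0.0016, -0.095], [-0.063, -1, 0.379, 0.095, 0.0016, -0.095], [-0.063, -1, 0.379, 0.095, 0.0016, -0.095], [-0.063, -1, 0.379, 0.095, 0.0016, -0.095]]}}

```text
t: 14.6
position: [0.5581, 0.3114, 0.1233]
tool_rot: [-0.067, 0.909, 0.16, 0.379]
contact_force: [0.2, -0.3, -1.2]
grip_width: 0.313
grasp_force: 59.5
```

Run:
```python
from path import *
s=r.state();print(s["t"],s["q"].round(2),s["position"].round(4),s["contact_force"].round(1),s["grasp_force"],s["grip_width"])
A=cur();C=pose([.543,.322,.080],20,45);print("down",step(A,(C[0],C[1]*Z(np.pi))))
C=pose([.543,.322,.135],20,45);print("over",step(A,(C[0],C[1]*Z(np.pi))))
```

```text
14.6 [ 0.54  0.55  2.37  3.4   0.57 -1.65] [0.5581 0.3114 0.1233] [ 0.2 -0.3 -1.2] 59.512390630552545 0.3129133170583063
down (array([-0.383, -0.151,  0.416]), array([ 0.0003, -0.0015, -0.0003]))
over (array([ 0.007, -0.151,  0.029]), array([ 0.0003, -0.0015, -0.0003]))
```

>>> {"op": "send_rows", "data": {"plan": [[0, -0.08, 0.02, 0, 0, 0], [0.007, -0.151, 0.029, 0, 0, 0], [-0.1, -0.151, 0.13, 0, 0, 0], [-0.2, -0.151, 0.23, 0, 0, 0], [-0.3, -0.151, 0.33, 0, 0, 0], [-0.36, -0.151, 0.393, 0, 0, 0], [-0.383, -0.151, 0.416, 0, 0, 0], [-0.39, -0.151, 0.423, 0, 0, 0], [-0.397, -0.151, 0.43, 0, 0, 0], [-0.397, -0.151, 0.43, 0, 0, 0]]}}

```text
t: 15.6
position: [0.5558, 0.3265, 0.065]
tool_rot: [-0.067, 0.909, 0.16, 0.379]
contact_force: [0.7, -0.2, -1.6]
grip_width: 0.314
grasp_force: 59.5
```

Run:
```python
from path import *
s=r.state();print(s["t"],s["q"].round(2),s["position"].round(4),s["contact_force"].round(1),s["grasp_force"],"grasp z",s["position"][2]+.01322)
S=optics.capture("side");T=optics.capture("top");a=np.hstack([cv2.resize(S[130:250,190:310],(400,400)),cv2.resize(T[140:260,110:230],(400,400))])
cv2.imwrite("pics/p4.png",cv2.cvtColor(a,cv2.COLOR_RGB2BGR))
```

```text
15.6 [ 0.58  0.7   2.36  3.39  0.72 -1.6 ] [0.5558 0.3265 0.065 ] [ 0.7 -0.2 -1.6] 59.52925891557243 grasp z 0.0781866627027421
```

View pics/p4.png

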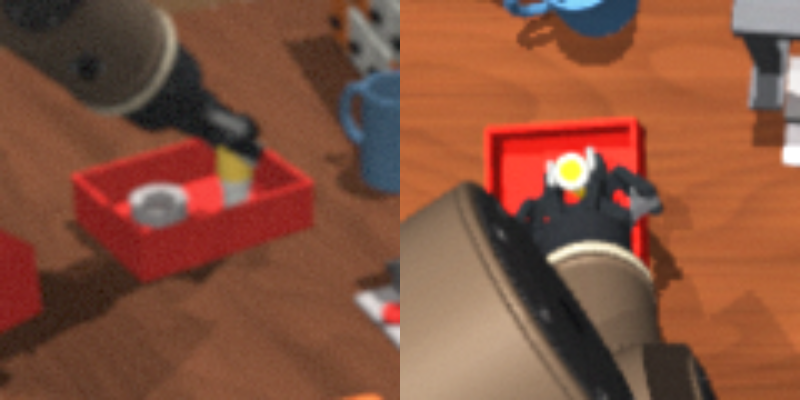

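The drift hangs in the bin's far-right part at top crop (571,171), clear of the scrap bearing. I'll lower the last 1–2 mm, release and back out.

>>> {"op": "send_rows", "data": {"plan": [[-0.004, 0, 0.004, 0, 0, 0], [-0.008, 0, 0.008, 0, 0, 0], [-0.011, 0, 0.011, 0, 0, 0], [-0.011, 0, 0.011, 0, 0, 0], [-0.011, 0, 0.011, 0, 0, 0], [-0.011, 0, 0.011, 0, 0, 0], [-0.011, 0, 0.011, 0, 0, 0], [-0.011, 0, 0.011, 0, 0, 0], [-0.011, 0, 0.011, 0, 0, 0], [-0.011, 0, 0.011, 0, 0, 0]]}}

```text
t: 16.7
position: [0.5559, 0.3265, 0.0634]
tool_rot: [-0.067, 0.909, 0.16, 0.379]
contact_force: [-0.4, -1.5, 5.1]
grip_width: 0.31
grasp_force: 60.1
```

>>> {"op": "send_rows", "data": {"plan": [[0, 0, 0, 0, 0, 0], [0, 0, 0, 0, 0, 0], [0, 0, 0, 0, 0, 0], [0, 0, 0, 0, 0, 0], [0, 0, 0, 0, 0, 0], [0, 0, 0, 0, 0, 0], [0, 0, 0, 0, 0, 0], [0, 0, 0, 0, 0, 0], [0, 0, -0.05, 0, 0, 0], [0, 0, -0.1, 0, 0, 0]], "gripper": 0.2}}

```text
t: 17.7
position: [0.5486, 0.3238, 0.0701]
tool_rot: [-0.066, 0.909, 0.16, 0.379]
contact_force: [1.0, 0.6, -0.1]
grip_width: 0.595
grasp_force: 0.0
```

>>> {"op": "send_rows", "data": {"plan": [[0, 0, -0.1, 0, 0, 0], [0, 0, -0.25, 0, 0, 0], [0, 0, -0.45, 0, 0, 0], [0, 0, -0.65, 0, 0, 0], [0, 0, -0.9, 0, 0, 0], [0, 0, -1, 0, 0, 0], [0.1, 0, -1, 0, 0, 0], [0.2, 0, -1, 0, 0, 0], [0.3, 0, -1, 0, 0, 0], [0.3, 0, -1, 0, 0, 0]]}}

```text
t: 18.7
position: [0.503, 0.3076, 0.1632]
tool_rot: [-0.067, 0.909, 0.16, 0.38]
contact_force: [0.3, -0.6, 0.6]
grip_width: 0.599
grasp_force: 0.0
```

Run:
```python
from path import *
s=r.state();print(s["t"],s["q"].round(2),s["position"].round(4),s["contact_force"].round(1))
S=optics.capture("side");T=optics.capture("top");Y=((18,120,110),(32,255,255))
print(blobs(T,*Y,(130,160,200,250)),blobs(S,*Y,(200,140,300,230)))
q=s["q"]
for g in([.4533,-.391,.15],):
  for psi in(-15,-30,-40,-50):
    G=pose(g,psi,45);qq,e=ik(G[0]-.07*G[1].as_matrix()[:,2],G[1]*Z(np.pi),[-.6,.5,2.4,3.3,.6,-1.6]);q2,e2=ik(G[0]-[0,0,.073],G[1]*Z(np.pi),qq);print(psi,qq.round(2),e,q2.round(2),e2)
```

```text
18.7 [ 0.62  0.42  2.45  3.52  0.54 -1.71] [0.503  0.3076 0.1632] [ 0.3 -0.6  0.6]
[(array([161.2, 190.7]), [159, 188, 6, 6, 26]), (array([166.7, 195.3]), [163, 191, 7, 8, 26])] [(array([259.8, 166.5]), [256, 165, 8, 4, 21]), (array([260.2, 179.1]), [256, 174, 10, 11, 87])]
-15 [-1.18  0.38  2.38  1.81  0.61 -1.03] 4.736929075191362e-15 [-1.07  0.73  2.32  2.26  0.73 -1.48] 1.3316522698827513e-12
-30 [-0.99  0.35  2.47  2.44  0.52 -1.28] 5.949169220816975e-12 [-0.93  0.74  2.39  2.73  0.78 -1.57] 1.4183277963618404e-10
-40 [-0.83  0.34  2.49  2.94  0.48 -1.49] 6.1619998593924086e-12 [-0.81  0.74  2.41  3.03  0.8  -1.57] 1.5187173261507727e-11
-50 [-0.65  0.35  2.48  3.48  0.48 -1.72] 1.686694306661155e-14 [-0.68  0.74  2.4   3.33  0.78 -1.57] 2.6265014448915446e-11
```

The drift stands released in the bin. Next I plan the arc to the tray.

Run:
```python
from path import *
q0=r.state()["q"];G=pose([.4533,-.391,.078],-43,45);W=G[1]*Z(np.pi)
pre=G[0]-.1*G[1].as_matrix()[:,2]+[0,0,.02]
q1,e=ik(pre,W,[-.7,.5,2.4,3.3,.6,-1.6]);print(q1.round(2),e,pre)
n=7;L=[cur()]
for k in range(1,n+1):
    s=k/n;q=q0+(q1-q0)*s;x,E=fk(q,P);x[2]+=.05*min(1,4*(1-s),4*s);L.append((x,E));print(x.round(3))
L[-1]=(pre,W)
for k in range(n):
    d,w=step(L[k],L[k+1]);print(d.tolist(),w.tolist())
```

```text
[-0.78  0.44  2.55  3.11  0.64 -1.56] 8.957598109213867e-12 [ 0.4112561  -0.35179343  0.15548778]
[0.538 0.205 0.194]
[0.561 0.103 0.214]
[0.565 0.    0.212]
[ 0.551 -0.1    0.21 ]
[ 0.519 -0.194  0.209]
[ 0.472 -0.278  0.186]
[ 0.411 -0.352  0.155]
[0.218, 1.083, -0.233] [-0.0371, 0.0004, 0.0342]
[0.166, 1.045, -0.108] [-0.0366, -0.0001, 0.0344]
[-0.011, 1.027, 0.025] [-0.0361, -0.0005, 0.0347]
[-0.032, 1.009, 0.007] [-0.0355, -0.0008, 0.035]
[-0.051, 0.99, -0.012] [-0.035, -0.001, 0.0354]
[-0.219, 0.967, 0.121] [-0.0344, -0.001, 0.0358]
[-0.282, 0.946, 0.153] [-0.0338, -0.001, 0.0363]
```

>>> {"op": "send_rows", "data": {"plan": [[0.05, 0.15, -0.05, -0.005, 0, 0.005], [0.1, 0.3, -0.1, -0.01, 0, 0.01], [0.13, 0.45, -0.15, -0.016, 0, 0.015], [0.17, 0.6, -0.2, -0.022, 0, 0.02], [0.2, 0.8, -0.23, -0.03, 0, 0.027], [0.218, 1, -0.233, -0.0371, 0, 0.0342], [0.218, 1, -0.233, -0.0371, 0, 0.0342], [0.218, 1, -0.233, -0.0371, 0, 0.0342], [0.218, 1, -0.233, -0.0371, 0, 0.0342], [0.218, 1, -0.233, -0.0371, 0, 0.0342]], "gripper": 0.3}}

```text
t: 19.8
position: [0.5347, 0.2129, 0.1935]
tool_rot: [-0.034, 0.919, 0.089, 0.383]
contact_force: [-0.0, 0.6, 0.2]
grip_width: 0.648
grasp_force: 0.0
```

>>> {"op": "send_rows", "data": {"plan": [[0.03, 0.15, -0.02, -0.005, 0, 0.005], [0.06, 0.3, -0.04, -0.01, 0, 0.01], [0.09, 0.45, -0.06, -0.016, 0, 0.015], [0.12, 0.6, -0.08, -0.022, 0, 0.02], [0.15, 0.8, -0.1, -0.03, 0, 0.027], [0.166, 1, -0.108, -0.0366, 0, 0.0344], [0.166, 1, -0.108, -0.0366, 0, 0.0344], [0.166, 1, -0.108, -0.0366, 0, 0.0344], [0.166, 1, -0.108, -0.0366, 0, 0.0344], [0.166, 1, -0.108, -0.0366, 0, 0.0344]]}}

```text
t: 20.8
position: [0.5576, 0.1156, 0.2135]
tool_rot: [-0.002, 0.923, 0.017, 0.385]
contact_force: [0.6, 0.5, 0.2]
grip_width: 0.649
grasp_force: 0.0
```

>>> {"op": "send_rows", "data": {"plan": [[0, 0.15, 0, -0.005, 0, 0.005], [0, 0.3, 0, -0.01, 0, 0.01], [0, 0.45, 0, -0.016, 0, 0.015], [0, 0.6, 0.01, -0.022, 0, 0.02], [0, 0.8, 0.02, -0.03, 0, 0.027], [-0.011, 1, 0.025, -0.0361, 0, 0.0347], [-0.011, 1, 0.025, -0.0361, 0, 0.0347], [-0.011, 1, 0.025, -0.0361, 0, 0.0347], [-0.011, 1, 0.025, -0.0361, 0, 0.0347], [-0.011, 1, 0.025, -0.0361, 0, 0.0347]]}}

```text
t: 21.8
position: [0.5619, 0.0157, 0.212]
tool_rot: [0.03, 0.921, -0.055, 0.385]
contact_force: [-0.6, 0.2, 0.7]
grip_width: 0.653
grasp_force: 0.0
```

>>> {"op": "send_rows", "data": {"plan": [[0, 0.15, 0, -0.005, 0, 0.005], [0, 0.3, 0, -0.01, 0, 0.01], [0, 0.45, 0, -0.016, 0, 0.015], [-0.01, 0.6, 0, -0.022, 0, 0.02], [-0.02, 0.8, 0, -0.03, 0, 0.027], [-0.032, 1, 0.007, -0.0355, 0, 0.035], [-0.032, 1, 0.007, -0.0355, 0, 0.035], [-0.032, 1, 0.007, -0.0355, 0, 0.035], [-0.032, 1, 0.007, -0.0355, 0, 0.035], [-0.032, 1, 0.007, -0.0355, 0, 0.035]]}}

```text
t: 22.8
position: [0.5477, -0.0833, 0.2105]
tool_rot: [0.06, 0.913, -0.127, 0.383]
contact_force: [-0.2, 0.1, 1.0]
grip_width: 0.653
grasp_force: 0.0
```

>>> {"op": "send_rows", "data": {"plan": [[0, 0.15, 0, -0.005, 0, 0.005], [-0.01, 0.3, 0, -0.01, 0, 0.01], [-0.02, 0.45, 0, -0.016, 0, 0.015], [-0.03, 0.6, 0, -0.022, 0, 0.02], [-0.04, 0.8, -0.01, -0.03, 0, 0.027], [-0.051, 0.99, -0.012, -0.035, 0, 0.0354], [-0.051, 0.99, -0.012, -0.035, 0, 0.0354], [-0.051, 0.99, -0.012, -0.035, 0, 0.0354], [-0.051, 0.99, -0.012, -0.035, 0, 0.0354], [-0.051, 0.99, -0.012, -0.035, 0, 0.0354]]}}

```text
t: 23.8
position: [0.516, -0.1771, 0.2088]
tool_rot: [0.088, 0.9, -0.198, 0.378]
contact_force: [0.5, -0.3, 0.1]
grip_width: 0.649
grasp_force: 0.0
```

Run:
```python
from path import *
s=r.state();print(s["t"],s["q"].round(2),s["position"].round(4))
G=pose([.4533,-.391,.078],-43,45);W=G[1]*Z(np.pi)
print(step(cur(),(G[0]-.1*G[1].as_matrix()[:,2]+[0,0,.02],W)))
```

```text
23.8 [-0.33  0.26  2.52  3.34  0.43 -1.69] [ 0.516  -0.1771  0.2088]
(array([-0.541,  2.021,  0.237]), array([-0.0687, -0.0041,  0.0721]))
```

>>> {"op": "send_rows", "data": {"plan": [[-0.02, 0.15, 0, -0.005, 0, 0.005], [-0.05, 0.3, 0.02, -0.01, 0, 0.01], [-0.08, 0.45, 0.04, -0.016, 0, 0.015], [-0.12, 0.6, 0.07, -0.022, 0, 0.02], [-0.17, 0.8, 0.1, -0.03, 0, 0.028], [-0.22, 1, 0.12, -0.035, -0.002, 0.036], [-0.22, 1, 0.12, -0.035, -0.002, 0.036], [-0.22, 1, 0.12, -0.035, -0.002, 0.036], [-0.22, 1, 0.12, -0.035, -0.002, 0.036], [-0.22, 1, 0.12, -0.035, -0.002, 0.036]]}}

```text
t: 24.8
position: [0.4674, -0.2651, 0.1858]
tool_rot: [0.116, 0.882, -0.27, 0.368]
contact_force: [0.7, 0.2, 0.5]
grip_width: 0.643
grasp_force: 0.0
```

Run:
```python
from path import *
s=r.state();print(s["t"],s["q"].round(2),s["position"].round(4))
G=pose([.4533,-.391,.078],-43,45);W=G[1]*Z(np.pi)
print(step(cur(),(G[0]-.1*G[1].as_matrix()[:,2],W)))
```

```text
24.8 [-0.54  0.32  2.56  3.22  0.53 -1.61] [ 0.4674 -0.2651  0.1858]
(array([-0.347,  1.03 ,  0.372]), array([-0.0338, -0.0022,  0.0361]))
```

>>> {"op": "send_rows", "data": {"plan": [[-0.03, 0.15, 0.03, -0.005, 0, 0.005], [-0.06, 0.3, 0.06, -0.01, 0, 0.01], [-0.1, 0.45, 0.1, -0.016, 0, 0.015], [-0.16, 0.6, 0.16, -0.022, 0, 0.02], [-0.25, 0.8, 0.26, -0.03, 0, 0.028], [-0.347, 1, 0.372, -0.0338, -0.0022, 0.0361], [-0.347, 1, 0.372, -0.0338, -0.0022, 0.0361], [-0.347, 1, 0.372, -0.0338, -0.0022, 0.0361], [-0.347, 1, 0.372, -0.0338, -0.0022, 0.0361], [-0.347, 1, 0.372, -0.0338, -0.0022, 0.0361]]}}

```text
t: 25.8
position: [0.413, -0.3492, 0.136]
tool_rot: [0.14, 0.86, -0.338, 0.356]
contact_force: [0.6, -0.6, 0.4]
grip_width: 0.65
grasp_force: 0.0
```

Run:
```python
from path import *
s=r.state();print(s["t"],s["q"].round(2),s["position"].round(4))
G=pose([.4533,-.391,.078],-43,45);W=G[1]*Z(np.pi);print(step(cur(),(G[0],W)))
S=optics.capture("side");T=optics.capture("top");Y=((18,120,110),(32,255,255))
a=blobs(T,*Y,(405,200,440,245));b=blobs(S,*Y,(380,320,425,380));print(a,b)
a=np.hstack([cv2.resize(S[260:420,310:470],(400,400)),cv2.resize(T[150:310,320:480],(400,400))])
cv2.imwrite("pics/p5.png",cv2.cvtColor(a,cv2.COLOR_RGB2BGR))
```

```text
25.8 [-0.76  0.49  2.59  3.13  0.72 -1.57] [ 0.413  -0.3492  0.136 ]
(array([-1.000e-03,  3.100e-02,  1.007e+00]), array([ 0.    , -0.0002,  0.0001]))
[(array([417.1, 226.3]), [415, 221, 7, 10, 33]), (array([424.2, 223.4]), [421, 221, 7, 6, 32])] [(array([403.7, 337.4]), [400, 335, 9, 6, 44]), (array([400.4, 354.3]), [393, 346, 17, 16, 190])]
```

View pics/p5.png

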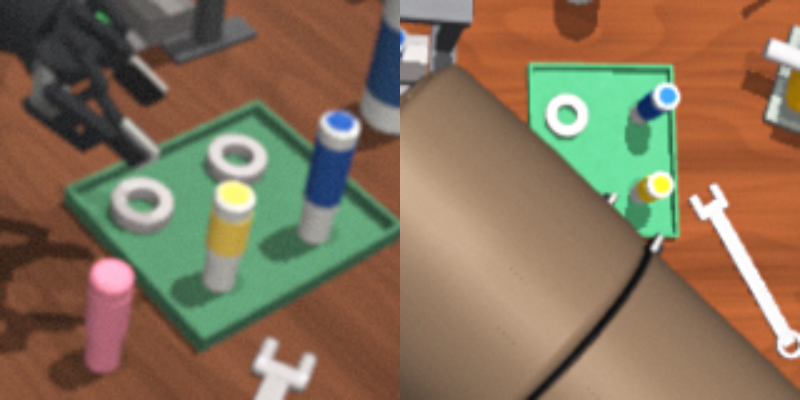

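The gripper is at the tray, with its fingertips straddling the line to the yellow spare (top crop (657,186)). The pink decoy is clear. I'll advance and grip.

>>> {"op": "send_rows", "data": {"plan": [[0, 0.031, 0.12, 0, 0, 0], [0, 0.031, 0.27, 0, 0, 0], [0, 0.031, 0.42, 0, 0, 0], [0, 0.031, 0.57, 0, 0, 0], [0, 0.031, 0.72, 0, 0, 0], [0, 0.031, 0.84, 0, 0, 0], [0, 0.031, 0.93, 0, 0, 0], [0, 0.031, 1, 0, 0, 0], [0, 0.031, 1, 0, 0, 0], [0, 0.031, 1, 0, 0, 0]]}}

```text
t: 26.9
position: [0.4619, -0.4, 0.0647]
tool_rot: [0.14, 0.86, -0.339, 0.356]
contact_force: [0.0, 0.2, 0.9]
grip_width: 0.648
grasp_force: 0.0
```

>>> {"op": "send_rows", "data": {"plan": [[0, 0, 0, 0, 0, 0], [0, 0, 0, 0, 0, 0], [0, 0, 0, 0, 0, 0], [0, 0, 0, 0, 0, 0], [0, 0, 0, 0, 0, 0], [0, 0, 0, 0, 0, 0], [0, 0, 0, 0, 0, 0], [0, 0, 0, 0, 0, 0], [0, 0, 0, 0, 0, 0], [0, 0, 0, 0, 0, 0]], "gripper": -1}}

```text
t: 27.9
position: [0.4621, -0.4002, 0.0652]
tool_rot: [0.141, 0.859, -0.339, 0.356]
contact_force: [-1.6, 1.7, 7.5]
grip_width: 0.309
grasp_force: 58.8
```

>>> {"op": "send_rows", "data": {"plan": [[0.05, 0, -0.05, 0, 0, 0], [0.1, 0, -0.1, 0, 0, 0], [0.2, 0, -0.2, 0, 0, 0], [0.3, 0, -0.3, 0, 0, 0], [0.4, 0, -0.4, 0, 0, 0], [0.5, 0, -0.5, 0, 0, 0], [0.5, 0, -0.5, 0, 0, 0], [0.5, 0, -0.5, 0, 0, 0], [0.5, 0, -0.5, 0, 0, 0], [0.5, 0, -0.5, 0, 0, 0]]}}

```text
t: 28.9
position: [0.4618, -0.3999, 0.1345]
tool_rot: [0.14, 0.86, -0.339, 0.355]
contact_force: [0.6, 0.2, -2.3]
grip_width: 0.312
grasp_force: 59.4
```

Run:
```python
from path import *
s=r.state();print(s["t"],s["q"].round(2),s["position"].round(4),s["grasp_force"],s["grip_width"])
G=pose([.6247,.1076,.1265],-4.3,45);W=G[1]*Z(np.pi);g=G[0]+[-.08,.006,0]
q0=s["q"];q1,e=ik(g,W,[.31,.5,2.4,3.6,.6,-1.7]);print(q1.round(2),e,g)
n=6;L=[cur()]
for k in range(1,n+1):
    t=k/n;x,E=fk(q0+(q1-q0)*t,P);x[2]=(1-t)*cur()[0][2]+t*g[2]+.04*min(1,3*t,3*(1-t));L.append((x,E));print(x.round(3))
L[-1]=(g,W)
for k in range(n):
    d,w=step(L[k],L[k+1]);print(d.tolist(),w.tolist())
```

```text
28.9 [-0.77  0.51  2.43  3.11  0.58 -1.56] [ 0.4618 -0.3999  0.1345] 59.39073620131239 0.31246064349895264
[ 0.33  0.59  2.47  3.58  0.71 -1.62] 7.045007612295433e-12 [0.55788568 0.11260856 0.1132771 ]
[ 0.507 -0.315  0.151]
[ 0.546 -0.232  0.167]
[ 0.571 -0.145  0.164]
[ 0.581 -0.057  0.16 ]
[0.576 0.03  0.137]
[0.558 0.113 0.113]
[-0.059, -0.93, -0.291] [0.0274, 0.0003, -0.0238]
[-0.017, -0.903, -0.239] [0.0266, -0.0002, -0.0244]
[-0.191, -0.875, -0.125] [0.0258, -0.0005, -0.025]
[-0.22, -0.845, -0.152] [0.0249, -0.0006, -0.0257]
[-0.385, -0.811, -0.038] [0.0241, -0.0004, -0.0263]
[-0.405, -0.778, -0.063] [0.0234, -0.0001, -0.027]
```

Run:
```python
from path import *
G=pose([.6247,.1076,.1265],-4.3,45);W=G[1]*Z(np.pi);g=G[0]+[-.08,.006,0]
s=r.state();q0=s["q"];q1,e=ik(g,W,[.31,.5,2.4,3.6,.6,-1.7])
n=6;L=[cur()];q=q0
for k in range(1,n+1):
    t=k/n;b=min(1,3*t,3*(1-t));x,E=fk(q0+(q1-q0)*t,P);x[2]=(1-t)*cur()[0][2]+t*g[2]+.04*b;x[0]-=.03*b;L.append((x,E));q,e=ik(x,E,q);print(x.round(3),q.round(2))
L[-1]=(g,W)
for k in range(n):
    d,w=step(L[k],L[k+1]);print(d.tolist(),w.tolist())
```

```text
[ 0.492 -0.315  0.151] [-0.61  0.47  2.46  3.16  0.58 -1.56]
[ 0.516 -0.232  0.167] [-0.44  0.41  2.49  3.23  0.55 -1.58]
[ 0.541 -0.145  0.164] [-0.24  0.42  2.5   3.34  0.57 -1.61]
[ 0.551 -0.057  0.16 ] [-0.04  0.43  2.51  3.45  0.59 -1.64]
[0.561 0.03  0.137] [ 0.15  0.51  2.49  3.53  0.66 -1.63]
[0.558 0.113 0.113] [ 0.33  0.59  2.47  3.58  0.71 -1.62]
[-0.137, -0.827, -0.369] [0.0274, 0.0003, -0.0238]
[-0.102, -0.814, -0.325] [0.0266, -0.0002, -0.0244]
[-0.191, -0.875, -0.125] [0.0258, -0.0005, -0.025]
[-0.22, -0.845, -0.152] [0.0249, -0.0006, -0.0257]
[-0.284, -0.855, 0.064] [0.0241, -0.0004, -0.0263]
[-0.301, -0.806, 0.041] [0.0234, -0.0001, -0.027]
```

>>> {"op": "send_rows", "data": {"plan": [[-0.02, -0.12, -0.06, 0.004, 0, -0.004], [-0.04, -0.24, -0.12, 0.008, 0, -0.007], [-0.07, -0.4, -0.18, 0.014, 0, -0.012], [-0.1, -0.56, -0.25, 0.02, 0, -0.017], [-0.12, -0.7, -0.31, 0.024, 0, -0.021], [-0.137, -0.827, -0.369, 0.0274, 0, -0.0238], [-0.137, -0.827, -0.369, 0.0274, 0, -0.0238], [-0.137, -0.827, -0.369, 0.0274, 0, -0.0238], [-0.137, -0.827, -0.369, 0.0274, 0, -0.0238], [-0.137, -0.827, -0.369, 0.0274, 0, -0.0238]]}}

```text
t: 29.9
position: [0.4923, -0.3157, 0.1517]
tool_rot: [0.117, 0.877, -0.291, 0.365]
contact_force: [0.4, -0.7, -1.6]
grip_width: 0.311
grasp_force: 59.4
```

>>> {"op": "send_rows", "data": {"plan": [[-0.01, -0.12, -0.05, 0.004, 0, -0.004], [-0.03, -0.24, -0.1, 0.008, 0, -0.007], [-0.05, -0.4, -0.16, 0.014, 0, -0.012], [-0.07, -0.56, -0.22, 0.02, 0, -0.017], [-0.09, -0.7, -0.28, 0.024, 0, -0.021], [-0.102, -0.814, -0.325, 0.0266, 0, -0.0244], [-0.102, -0.814, -0.325, 0.0266, 0, -0.0244], [-0.102, -0.814, -0.325, 0.0266, 0, -0.0244], [-0.102, -0.814, -0.325, 0.0266, 0, -0.0244], [-0.102, -0.814, -0.325, 0.0266, 0, -0.0244]]}}

```text
t: 30.9
position: [0.5164, -0.2324, 0.168]
tool_rot: [0.094, 0.891, -0.242, 0.372]
contact_force: [-0.4, 0.9, -0.9]
grip_width: 0.307
grasp_force: 59.4
```

>>> {"op": "send_rows", "data": {"plan": [[-0.02, -0.12, -0.02, 0.004, 0, -0.004], [-0.05, -0.24, -0.04, 0.008, 0, -0.007], [-0.09, -0.4, -0.06, 0.014, 0, -0.012], [-0.13, -0.56, -0.08, 0.02, 0, -0.017], [-0.16, -0.72, -0.1, 0.024, 0, -0.021], [-0.191, -0.875, -0.125, 0.0258, 0, -0.025], [-0.191, -0.875, -0.125, 0.0258, 0, -0.025], [-0.191, -0.875, -0.125, 0.0258, 0, -0.025], [-0.191, -0.875, -0.125, 0.0258, 0, -0.025], [-0.191, -0.875, -0.125, 0.0258, 0, -0.025]]}}

```text
t: 31.9
position: [0.5409, -0.1455, 0.1646]
tool_rot: [0.072, 0.903, -0.192, 0.377]
contact_force: [-0.0, -0.1, -2.0]
grip_width: 0.309
grasp_force: 59.5
```

>>> {"op": "send_rows", "data": {"plan": [[-0.03, -0.12, -0.02, 0.004, 0, -0.004], [-0.06, -0.24, -0.04, 0.008, 0, -0.007], [-0.1, -0.4, -0.07, 0.014, 0, -0.012], [-0.14, -0.56, -0.1, 0.019, 0, -0.018], [-0.18, -0.72, -0.13, 0.023, 0, -0.022], [-0.22, -0.845, -0.152, 0.0249, 0, -0.0257], [-0.22, -0.845, -0.152, 0.0249, 0, -0.0257], [-0.22, -0.845, -0.152, 0.0249, 0, -0.0257], [-0.22, -0.845, -0.152, 0.0249, 0, -0.0257], [-0.22, -0.845, -0.152, 0.0249, 0, -0.0257]]}}

```text
t: 32.9
position: [0.5507, -0.0574, 0.1609]
tool_rot: [0.052, 0.912, -0.14, 0.381]
contact_force: [-0.5, 0.4, -0.5]
grip_width: 0.312
grasp_force: 59.5
```

>>> {"op": "send_rows", "data": {"plan": [[-0.04, -0.12, 0.01, 0.004, 0, -0.004], [-0.08, -0.24, 0.02, 0.008, 0, -0.007], [-0.13, -0.4, 0.03, 0.013, 0, -0.012], [-0.18, -0.56, 0.04, 0.018, 0, -0.018], [-0.23, -0.72, 0.05, 0.022, 0, -0.022], [-0.284, -0.855, 0.064, 0.0241, 0, -0.0263], [-0.284, -0.855, 0.064, 0.0241, 0, -0.0263], [-0.284, -0.855, 0.064, 0.0241, 0, -0.0263], [-0.284, -0.855, 0.064, 0.0241, 0, -0.0263], [-0.284, -0.855, 0.064, 0.0241, 0, -0.0263]]}}

```text
t: 33.9
position: [0.5613, 0.0291, 0.1375]
tool_rot: [0.033, 0.919, -0.088, 0.384]
contact_force: [-0.5, -0.6, -1.2]
grip_width: 0.306
grasp_force: 59.5
```

Run:
```python
from path import *
s=r.state();print(s["t"],s["q"].round(2),s["position"].round(4),s["grasp_force"])
G=pose([.6247,.1076,.1225],-4.3,45);W=G[1]*Z(np.pi);print(step(cur(),(G[0]+[-.08,.006,0],W)))
```

```text
33.9 [ 0.15  0.49  2.51  3.53  0.66 -1.63] [0.5613 0.0291 0.1375] 59.50215114746243
(array([-0.337, -0.812,  0.067]), array([ 0.0239, -0.0019, -0.0269]))
```

>>> {"op": "send_rows", "data": {"plan": [[-0.05, -0.12, 0.01, 0.004, 0, -0.004], [-0.1, -0.24, 0.02, 0.008, 0, -0.007], [-0.15, -0.4, 0.03, 0.013, 0, -0.013], [-0.22, -0.56, 0.045, 0.018, -0.001, -0.019], [-0.28, -0.7, 0.06, 0.022, -0.0015, -0.024], [-0.337, -0.812, 0.067, 0.0239, -0.0019, -0.0269], [-0.337, -0.812, 0.067, 0.0239, -0.0019, -0.0269], [-0.337, -0.812, 0.067, 0.0239, -0.0019, -0.0269], [-0.337, -0.812, 0.067, 0.0239, -0.0019, -0.0269], [-0.337, -0.812, 0.067, 0.0239, -0.0019, -0.0269]]}}

```text
t: 34.9
position: [0.5579, 0.1126, 0.1094]
tool_rot: [0.014, 0.923, -0.035, 0.382]
contact_force: [1.2, 0.7, -2.1]
grip_width: 0.305
grasp_force: 59.5
```

```bash
cat > look.py <<'E'
from path import *
s=r.state();print(s["t"],s["position"].round(4),s["tool_rot"].round(4),s["contact_force"].round(1))
S=optics.capture("side");T=optics.capture("top");Y=((18,120,110),(32,255,255))
p=s["position"]
for n,I in(("top",T),("side",S)):
    u=proj(n,p+[-.013,0,.03]).astype(int);print(n,u,blobs(I,*Y,(u[0]-14,u[1]-18,u[0]+14,u[1]+18),6))
E
cat > crop.py <<'E'
import sys
from h import *
S=optics.capture("side");T=optics.capture("top");p=r.state()["position"]
def c(n,I):
    u,v=proj(n,p).astype(int);return cv2.resize(I[v-50:v+50,u-50:u+50],(400,400),interpolation=2)
cv2.imwrite(sys.argv[1],cv2.cvtColor(np.hstack([c("side",S),c("top",T)]),cv2.COLOR_RGB2BGR))
E
python3 look.py; python3 crop.py pics/p6.png
```

```text
34.9 [0.5579 0.1126 0.1094] [ 0.0144  0.9232 -0.0347  0.3825] [ 1.2  0.7 -2.1]
top [236 186] [(array([235.8, 186.5]), [233, 184, 6, 6, 28]), (array([236.7, 193.1]), [233, 192, 8, 3, 13])]
side [297 183] [(array([298. , 182.2]), [296, 180, 6, 5, 20]), (array([296.9, 197.7]), [293, 194, 11, 7, 54])]
```

View pics/p6.png

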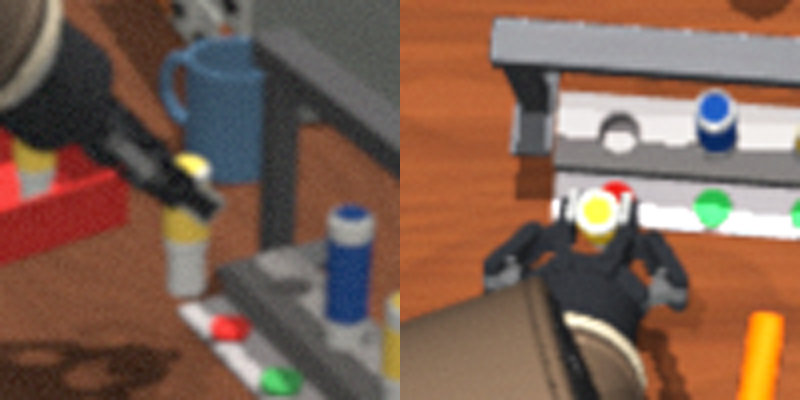

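Held upright: side crop shows the cap at (190,168) and the foot at (187,290), with the bore visible in the top crop at (619,131). Compute the offset to the bore.

Run:
```python
from path import *
h,e=tri((298.0,182.2),(235.8,186.5));print(h,e)
p=r.state()["position"];print("axis from tcp",(h-p).round(4))
for z in(h[2],h[2]-.09): print(proj("side",[h[0],h[1],z]).round(1))
u,v=proj("side",p).astype(int);print("crop origin",u-50,v-50)
b=np.array([.6246,.1076]);d=np.r_[b-h[:2],0];print("shift",d.round(4),"tool units",(cur()[1].inv().apply(d)/.1).round(3),"down",cur()[1].inv().apply([0,0,-.1]).round(3))
G=pose([.6247,.1076,.1225],-4.3,45);print(step(cur(),(cur()[0],G[1]*Z(np.pi)))[1])
```

```text
[0.54582467 0.11424934 0.1426565 ] 0.001013547128056305
axis from tcp [-0.0121  0.0015  0.0333]
[297.8 182.2]
[297.5 213. ]
crop origin 252 142
shift [ 0.0788 -0.0066  0.    ] tool units [0.559 0.007 0.559] down [-0.071 -0.     0.071]
[ 0. -0.  0.]
```

>>> {"op": "send_rows", "data": {"plan": [[0.05, 0, 0.05, 0, 0, 0], [0.12, 0, 0.12, 0, 0, 0], [0.2, 0, 0.2, 0, 0, 0], [0.3, 0, 0.3, 0, 0, 0], [0.4, 0.002, 0.4, 0, 0, 0], [0.48, 0.004, 0.48, 0, 0, 0], [0.53, 0.004, 0.53, 0, 0, 0], [0.559, 0.004, 0.559, 0, 0, 0], [0.559, 0.004, 0.559, 0, 0, 0], [0.559, 0.004, 0.559, 0, 0, 0]]}}

```text
t: 36.1
position: [0.6362, 0.1067, 0.1089]
tool_rot: [0.014, 0.923, -0.034, 0.382]
contact_force: [0.0, 0.1, -1.3]
grip_width: 0.308
grasp_force: 59.5
```

```bash
python3 look.py
```

```text
36.1 [0.6362 0.1067 0.1089] [ 0.0144  0.9234 -0.0342  0.3821] [ 0.   0.1 -1.3]
top [239 157] [(array([238.1, 156.6]), [235, 153, 7, 8, 42]), (array([237.9, 164.5]), [234, 162, 7, 5, 14])]
side [325 177] [(array([326.5, 176.2]), [324, 175, 6, 4, 13]), (array([323.9, 191.4]), [320, 187, 11, 8, 61])]
```

Run:
```python
from h import *
print(tri((326.5,176.2),(238.1,156.6)),plane("top",(238.1,156.6),.1422),plane("top",(239.9,161.1),.0994),plane("top",(235.8,186.5),.1427),plane("side",(326.5,176.2),.1422))
print("expected px of top over bore",proj("top",[.6246,.1076,.1422]),proj("side",[.6246,.1076,.1422]))
```

```text
(array([0.62728109, 0.10883329, 0.1407863 ]), np.float64(0.002499124732161936)) [0.62578735 0.10931668 0.1422    ] [0.62429372 0.10757598 0.0994    ] [0.54535605 0.11447018 0.1427    ] [0.62699981 0.10631628 0.1422    ]
expected px of top over bore [238.74515296 157.03377819] [325.44304314 176.21733798]
```

>>> {"op": "send_rows", "data": {"plan": [[-0.03, 0, 0.03, 0, 0, 0], [-0.06, 0, 0.06, 0, 0, 0], [-0.09, 0, 0.09, 0, 0, 0], [-0.11, 0, 0.11, 0, 0, 0], [-0.12, 0, 0.12, 0, 0, 0], [-0.13, 0, 0.13, 0, 0, 0], [-0.136, 0, 0.136, 0, 0, 0], [-0.142, 0, 0.142, 0, 0, 0], [-0.146, 0, 0.146, 0, 0, 0], [-0.15, 0, 0.15, 0, 0, 0]]}}

```text
t: 37.2
position: [0.6367, 0.1067, 0.088]
tool_rot: [0.014, 0.923, -0.034, 0.382]
contact_force: [0.9, -0.3, -2.2]
grip_width: 0.311
grasp_force: 59.5
```

```bash
python3 look.py
```

```text
37.2 [0.6367 0.1067 0.088 ] [ 0.0143  0.9232 -0.0343  0.3824] [ 0.9 -0.3 -2.2]
top [239 159] [(array([238.9, 158.6]), [236, 155, 7, 8, 44]), (array([239.1, 166.3]), [236, 165, 7, 4, 16])]
side [325 184] [(array([326.3, 183.1]), [324, 182, 6, 4, 15]), (array([323.9, 198.4]), [320, 194, 11, 8, 60])]
```

No contact force with the foot already below the rim, so it has entered the bore. I continue down.

>>> {"op": "send_rows", "data": {"plan": [[-0.01, 0, 0.01, 0, 0, 0], [-0.02, 0, 0.02, 0, 0, 0], [-0.03, 0, 0.03, 0, 0, 0], [-0.04, 0, 0.04, 0, 0, 0], [-0.05, 0, 0.05, 0, 0, 0], [-0.06, 0, 0.06, 0, 0, 0], [-0.07, 0, 0.07, 0, 0, 0], [-0.08, 0, 0.08, 0, 0, 0], [-0.09, 0, 0.09, 0, 0, 0], [-0.09, 0, 0.09, 0, 0, 0]]}}

```text
t: 38.3
position: [0.6366, 0.1067, 0.075]
tool_rot: [0.014, 0.923, -0.034, 0.382]
contact_force: [0.1, -0.1, -1.2]
grip_width: 0.305
grasp_force: 59.5
```

```bash
python3 look.py
```

```text
38.3 [0.6366 0.1067 0.075 ] [ 0.0144  0.9233 -0.0343  0.3822] [ 0.1 -0.1 -1.2]
top [240 160] [(array([239. , 159.9]), [235, 157, 8, 7, 44]), (array([239.3, 167.2]), [236, 166, 8, 4, 18])]
side [324 189] [(array([326.4, 187.7]), [324, 186, 6, 4, 15]), (array([323.8, 203. ]), [320, 199, 10, 8, 57])]
```

>>> {"op": "send_rows", "data": {"plan": [[-0.015, 0, 0.015, 0, 0, 0], [-0.03, 0, 0.03, 0, 0, 0], [-0.04, 0, 0.04, 0, 0, 0], [-0.05, 0, 0.05, 0, 0, 0], [-0.058, 0, 0.058, 0, 0, 0], [-0.062, 0, 0.062, 0, 0, 0], [-0.065, 0, 0.065, 0, 0, 0], [-0.067, 0, 0.067, 0, 0, 0], [-0.069, 0, 0.069, 0, 0, 0], [-0.069, 0, 0.069, 0, 0, 0]]}}

```text
t: 39.4
position: [0.6371, 0.1067, 0.0662]
tool_rot: [0.014, 0.923, -0.034, 0.383]
contact_force: [-3.4, -0.7, 8.1]
grip_width: 0.308
grasp_force: 60.4
```

```bash
python3 look.py
```

```text
39.4 [0.6371 0.1067 0.0662] [ 0.0143  0.923  -0.0344  0.3831] [-3.4 -0.7  8.1]
top [240 161] [(array([239.4, 160.4]), [236, 157, 7, 8, 42])]
side [324 192] [(array([326.1, 190.7]), [323, 189, 7, 4, 18]), (array([323.8, 205.9]), [320, 202, 10, 8, 55])]
```

Contact with the bore floor: 8 N at the expected height. I'll release gently and back out.

>>> {"op": "send_rows", "data": {"plan": [[0, 0, 0, 0, 0, 0], [0, 0, 0, 0, 0, 0], [0, 0, 0, 0, 0, 0], [0, 0, 0, 0, 0, 0], [0, 0, 0, 0, 0, 0], [0, 0, 0, 0, 0, 0], [0, 0, 0, 0, 0, 0], [0, 0, 0, 0, 0, 0], [0, 0, -0.05, 0, 0, 0], [0, 0, -0.1, 0, 0, 0]], "gripper": 0.25}}

```text
t: 40.5
position: [0.6292, 0.1072, 0.0727]
tool_rot: [0.014, 0.923, -0.034, 0.382]
contact_force: [-1.4, -1.0, -0.8]
grip_width: 0.627
grasp_force: 0.0
```

>>> {"op": "send_rows", "data": {"plan": [[0, 0, -0.1, 0, 0, 0], [0, 0, -0.25, 0, 0, 0], [0, 0, -0.4, 0, 0, 0], [0, 0, -0.55, 0, 0, 0], [0, 0, -0.7, 0, 0, 0], [0, 0, -0.85, 0, 0, 0], [0, 0, -1, 0, 0, 0], [0, 0, -1, 0, 0, 0], [0, 0, -1, 0, 0, 0], [0, 0, -1, 0, 0, 0]]}}

```text
t: 41.5
position: [0.5594, 0.1126, 0.1433]
tool_rot: [0.014, 0.923, -0.034, 0.383]
contact_force: [0.5, -0.1, -0.2]
grip_width: 0.626
grasp_force: 0.0
```

Run:
```python
from h import *
S=optics.capture("side");T=optics.capture("top");Y=((18,120,110),(32,255,255));s=r.state();print(s["t"],s["position"].round(3),s["contact_force"].round(1))
print(blobs(T,*Y,(215,150,340,180)),blobs(S,*Y,(290,180,372,240)))
a=np.hstack([cv2.resize(S[130:290,240:400],(400,400)),cv2.resize(T[130:250,130:250],(400,400))])
cv2.imwrite("pics/p7.png",cv2.cvtColor(a,cv2.COLOR_RGB2BGR))
```

```text
41.6 [0.559 0.112 0.143] [ 0.3  0.3 -0.1]
[(array([239.9, 160.6]), [237, 157, 7, 8, 46]), (array([291.1, 164.5]), [288, 161, 7, 8, 43]), (array([241.4, 167.6]), [237, 165, 9, 5, 23]), (array([289.9, 171.3]), [286, 169, 9, 5, 24])] [(array([325.3, 190.8]), [322, 189, 8, 4, 23]), (array([324.8, 203.9]), [320, 199, 11, 11, 105]), (array([354. , 216.5]), [350, 215, 9, 4, 30]), (array([353.1, 230.3]), [348, 224, 12, 13, 125])]
```

View pics/p7.png

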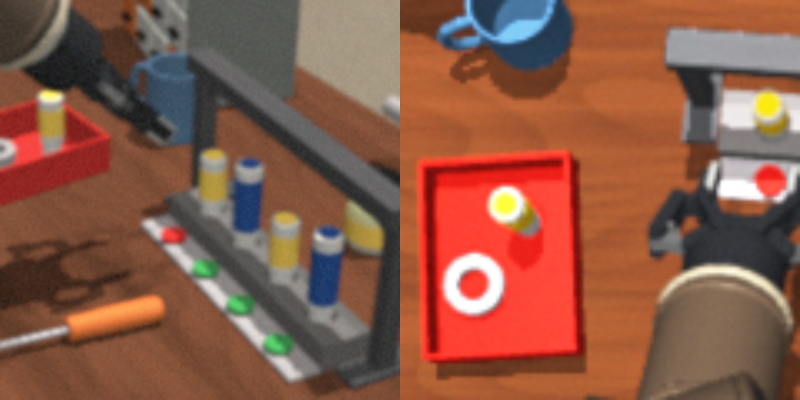

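The spare's top disc is within 0.6 px of where the worn drift's was: top (239.9,160.6), side (325.3,190.8). The worn drift stands upright in the bin at top crop (508,204). The gripper is clear of everything, so I'm handing in.

```bash
python3 -c "
from rig import ticket
print(ticket.job_done())"
```

```text
the job is handed in; nothing more can be done
None
```

Job handed in at about 42 s: the worn short (yellow) drift stands upright in the smaller red bin, and the short spare is fully down in the red-tagged bore. The last pictures showed nothing else disturbed around the rack and bin, and I did not re-photograph the tray after lifting the spare. The hand-in returned no verdict.

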